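Dial the lockbox open

ROBOT

A 6-joint arm with a two-finger parallel gripper is mounted at the origin on a cart in front of the work surface, level with it; the furniture and walls round the work are solid. World frame = base frame: x ahead of the robot, y to its left, z up, the work surface at z = 0. Lengths are in mm, angles in degrees, forces in N, time in s.
With the tool pointing down it reaches from about 300 to 850 mm from the base axis. Payload 4.2 kg.
Tool frame: the origin (TCP) lies midway between the tips of the shut fingers; the grasp point (between the pads) lies 19 mm behind it; x points along the fingers, z is the direction in which the jaws open and shut, and the axes are right-handed (so a half turn about x gives the same grasp; the last joint's range is limited). The gripper opens to 91 mm and grips with 3 to 60 N. Pads are 32 mm wide; open, the fingers measure 118 mm over their backs; the gripper's body (76 mm by 178 mm) begins 60 mm behind the grasp point.
Start: joints at [63.885, 18.312, 89.639, -0, 72.044, -1.146], TCP at [242.734, 521.275, 176.576] pointing down, gripper open.
Joint ranges: [-177.97, 177.97], [-48.28, 115.42], [12.27, 149.76], [-77.06, 257.06], [2.81, 150.46], [-146.56, 146.56]. Speed limits (degrees/s): [147.25, 147.25, 180, 180, 180, 180].

INTERFACE

Orientations are given as [roll, pitch, yaw] about the fixed x, y, z axes, in that order (R = Rz(yaw) Ry(pitch) Rx(roll)).
In Python, from workcell import env gives the robot as it stands.
- The arm moves only by the tool send_rows, never from a script. Its argument "commands" is a list that holds one entry, the list of rows, each a list of 6 numbers: the shift along the tool's x, y, z normalised to -1 to 1, where 1 is 0.1 m, then the turn, a rotation vector about the tool's x, y, z normalised to -1 to 1, where 1 is 2 pi rad. In form: [[[x, y, z, wx, wy, wz], ...]]. A call has 1 to 20 rows; each row is the pose to reach, as a shift and turn from the pose commanded when the call began, along the tool's axes at that moment, turning the shorter way round; what a row does not reach only later rows make up. A row lasts 1/8 s, in which the tool goes at most 62.5 mm and 10.7 degrees, less where a joint would pass 70% of its speed; a pose out of reach is approached as far as the arm can. A call with a number of a shift or a turn outside -1 to 1 is refused whole. A call with a gripper value outside its range is refused whole. "jaw" is the closure, from -1 (fully open) to 1 (shut), so that 0 is half open, set as the call begins (left out, the last holds). The fingers move at their own pace and stop on an object; "force" is the grip in N (left out, the last holds). Time passes only in rows, so rows that repeat a pose let the fingers close. It gives the time, the measured TCP pose, the force and the opening at its end, in the units of the state.
- env.state(): the state, without advancing time (a new reading comes with each control period).
- env.grab_frame(name): name is "side" or "top" or "wrist"; returns (picture, depth): 384x512x3 uint8, red, green, blue; 384x512 float32, mm along the optical axis (not along the pixel's ray), 0 where there is no reading.
- env.get_calibration(name): a dict with "mtx" (3x3 intrinsics, pixels), "camera_from_world" (4x4, takes a point from world to camera coordinates). Camera axes: x right, y up, looking along -z (the intrinsics and any distortion apply to the point x, -y, -z); pixel columns grow to the right and rows downward; lengths in mm; the calibration is good to about 2 mm. The wrist camera is an equidistant fisheye: a pixel r from the principal point sees the ray r / f radians off the axis. A picture is of the moment at which its call begins: read the wrist's pose just before it. get_calibration takes no time and is no camera call; for the wrist camera it gives the pose at the moment of the call.
- env.job_done(): hands the job in, once; it reports no verdict.
The state is a dict: "time_s": time; "qpos": joint angles; "qvel": joint speeds; "effort": joint torques, N m; "ee_pos": TCP position; "ee_rot": TCP orientation; "force": force on the tool from outside, world axes, zero at the start; "torque": the same for the moment, N m; "gripper_width": finger opening in mm.
Only numpy, scipy, OpenCV 4.12 (cv2) and the standard library are available. Lean on these libraries where they do the work, as an engineer would, in place of code of your own. Each camera call takes 0.05 s, during which the arm holds its last target.

TASK

Open the lockbox on the table with its combination: turn the dial anticlockwise, passing the red mark once and stopping on red the second time; turn back clockwise, passing the blue mark once and stopping on blue the second time; then turn slowly anticlockwise again until you feel the dial stop by itself. Then slide the cover fully open and let go; force neither the dial nor the cover, and leave the loose things around it where they are.

Things in the scene. Friction and masses are not known exactly. Their poses are not given: they have to be found in the camera images.
- lockbox: Grey steel lockbox fixed on the table, 130 mm (its x) by 250 mm (its y), top at 55 mm. Origin under its middle, z up. The half toward its -y carries the dial on a white scale ring (123 mm across); the +y half is the compartment under an aluminium sliding cover, with a small tally counter inside that needs no handling.
- dial_axis (a point): Centre of the black dial, on its vertical axis, at the top of the disc (68.5 mm above the table). Disc 98 mm across, about 10 mm thick; a flat steel button 24 mm across and 4 mm high stands in its middle. The dial turns with light friction, 1.5 to 4 N at the knob, more as the wheels join in. A missed mark or pass spoils the combination; begin again with three turns anticlockwise to red.
- spinner_knob (a point): Middle of the red upright spinner knob, 16 mm in diameter, on the disc 36 mm from the dial axis, from 72 to 99 mm above the table. It spins freely on its own pin: hold it tight and lead it round in circles without turning the hand. The white pointer line runs from the axis through the knob, so pointer direction = direction from dial_axis to this knob.
- red_mark (a point): Middle of the red mark on the scale ring, 55.5 mm from the dial axis. The dial is on red when the pointer (knob direction) points at it; within 6 degrees is good enough. At the start the pointer stands 35 to 160 degrees short of red (turning anticlockwise seen from above), so stopping on red the second time means one full turn more than that.
- blue_mark (a point): Middle of the blue mark, 55.5 mm from the dial axis, 115 degrees clockwise of red; same tolerance. From red, the second time on blue is a turn and 115 degrees clockwise. From there the dial stops by itself 120 to 250 degrees anticlockwise, different each time and not marked: it must be felt. The stop is springy, about 1.5 N more at the knob per mm of its path.
- cover (a joint): Opening of the cover in m: 0 shut, 0.085 fully open; it slides toward the lockbox's +y with about 1 to 2 N of friction and stays where it is left.
- cover_handle (a point): Middle of the cover's black bar handle, 44 mm along the lockbox's x, 12 mm along its y, 22 mm high, from 60.5 to 82.5 mm above the table. It moves with the cover.
- label_roll_mid (a point): Bystander: white label roll, 68 mm across, 26 mm high; point at its middle.
- tape_mid (a point): Bystander: roll of beige tape, 103 mm across, 25 mm high; point at its middle.
- parts_case_mid (a point): Bystander: clear three-bay parts case, 92 x 135 x 34 mm; point at its middle.
- carton_mid (a point): Bystander: small printed carton lying down, 117 x 34 x 34 mm; point at its middle.
- lock_works: The lock's works inside the housing (not visible), a fixed point on the dial axis at table height: two wheels that the dial picks up one after the other, and a spring bolt that falls in after the last turn, stops the dial and frees the cover. More than 18 N on the works, from pressing the dial on at its stop or pulling at a locked cover, is forcing; at the knob that is about 17 N.

How it is judged (in metres and radians):
At the end, for the whole second after the job is handed in: The lock has released the cover, and the cover stands at rest, open by at least 75 of its 85 mm (value of joint cover above 0.075 m and velocity of joint cover between -0.005 and 0.005 m/s); the robot touches nothing.
It fails at once if the lock was forced: more than 18 N on its works (contact force between lock_works and anything else above 18 N).
It fails at once if a loose thing beside the lockbox was moved by more than 30 mm (distance of any of label_roll_mid, tape_mid, parts_case_mid, carton_mid from where it was at the start of the episode above 0.03 m).
It also fails if it takes over 72 s, if anything falls off the work surface, if the arm or the gripper's body presses on something with over 40 N, if the wrist force passes 120 N, or if a joint passes its speed limit or range.

## Working session

There is one attempt and no reset: what is moved stays moved. The work goes in short steps, Python scripts to look and compute and a tool call to move; the robot and the scene stay as the last step left them, time stands still between calls to the robot, and variables do not carry over. Pictures are saved under pics/ and viewed, and the job is handed in when it is done.

Besides the shell and the picture viewer there is one more tool, called after "Request:" by a JSON object that holds its "name" and its "arguments". send_rows: Moves the arm, as the interface text tells. Its arguments: {"type":"object","properties":{"commands":{"type":"array","items":{"type":"array","items":{"type":"array","items":{"type":"number","minimum":-1,"maximum":1}}}},"jaw":{"type":"number"},"force":{"type":"number"}},"required":["commands"]}

```bash
ls; mkdir -p pics
python3 - <<'E'
from workcell import env
import cv2,numpy as np
s=env.state(); print(s)
for n in ['top','side','wrist']:
    c=env.get_calibration(n); print(n,c)
    p,d=env.grab_frame(n); cv2.imwrite(f'pics/{n}0.png',p[:,:,::-1]); np.savez(f'pics/{n}0.npz',p=p,d=d,m=c['mtx'],T=c['camera_from_world'])
E
```

```text
pics
{'time_s': 0.0, 'qpos': array([ 6.38848737e+01,  1.83526074e+01,  8.97071287e+01, -8.26005941e-04,
        7.20417753e+01, -1.14552026e+00]), 'qvel': array([ 0.03647323,  0.0093179 ,  0.118311  ,  0.05286167,  0.12314011,
       -0.0515944 ]), 'effort': array([-3.67201437e-04, -4.12462449e+01, -2.31974959e+01,  7.26316497e-02,
        4.58185840e-02, -1.43249358e-04]), 'ee_pos': array([242.48035948, 520.74769762, 175.70574004]), 'ee_rot': array([ 179.2977222 ,   89.89848553, -115.67162852]), 'force': array([ 0.05108942,  0.33585919, -0.35712643]), 'torque': array([-0.00465018, -0.000888  , -0.03771384]), 'gripper_width': 90.85306986967697}
top {'mtx': array([[431.14873038,   0.        , 257.14039002],
       [  0.        , 431.14873038, 188.91387984],
       [  0.        ,   0.        ,   1.        ]]), 'camera_from_world': array([[ 8.20751815e-03, -9.99964209e-01,  2.05375533e-03,
        -1.59033743e+02],
       [ 9.94073618e-01,  8.38177429e-03,  1.08385371e-01,
        -5.74898889e+02],
       [-1.08398706e-01,  1.15200909e-03,  9.94106832e-01,
        -1.67257830e+03],
    
[... 445 characters left out ...]
    [ 3.11017941e-02,  8.40747750e-01,  5.40532977e-01,
        -1.15781323e+03],
       [ 0.00000000e+00,  0.00000000e+00,  0.00000000e+00,
         1.00000000e+00]])}
wrist {'mtx': array([[297.31863964,   0.        , 251.15389425],
       [  0.        , 297.31863964, 193.160156  ],
       [  0.        ,   0.        ,   1.        ]]), 'camera_from_world': array([[ 4.22594832e-01,  9.06316844e-01, -1.84045824e-03,
        -5.74313518e+02],
       [-8.75071885e-01,  4.07495715e-01, -2.61144477e-01,
         2.83436980e+01],
       [-2.35929659e-01,  1.11968839e-01,  9.65297972e-01,
        -3.92267040e+02],
       [ 0.00000000e+00,  0.00000000e+00,  0.00000000e+00,
         1.00000000e+00]])}
```

View pics/top0.png

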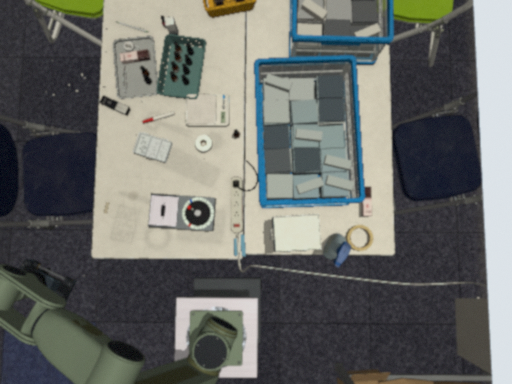

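View pics/side0.png

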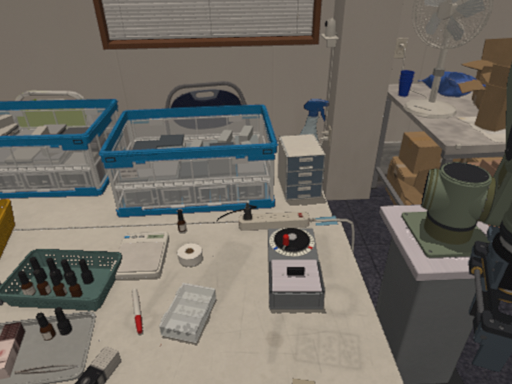

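View pics/wrist0.png

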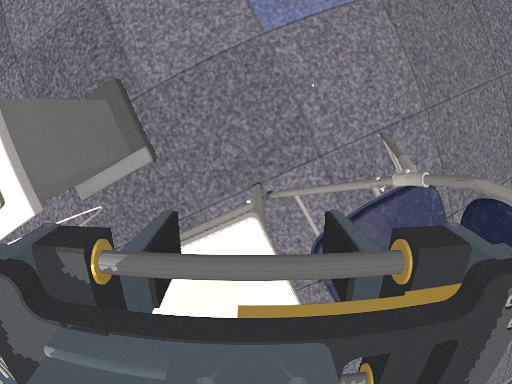

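The top view shows the lockbox at about (150–215, 195–230), with the dial near (198, 213) and the cover to its left. I'll zoom in and measure from there.

```bash
cat > h.py <<'E'
import numpy as np,cv2
def pix2world(u,v,z,m,T):
    r=np.array([(u-m[0,2])/m[0,0],-(v-m[1,2])/m[1,1],-1.])
    R=T[:3,:3];t=T[:3,3]
    c=-R.T@t; d=R.T@r
    return c+d*(z-c[2])/d[2]
def proj(P,m,T):
    c=T[:3,:3]@np.asarray(P)+T[:3,3]
    return np.array([m[0,2]+m[0,0]*c[0]/-c[2], m[1,2]-m[1,1]*c[1]/-c[2]])
E
python3 - <<'E'
import numpy as np,cv2
from h import *
z=np.load('pics/top0.npz');p=z['p'];m=z['m'];T=z['T']
def crop(p,x0,x1,y0,y1,s,f):
    cv2.imwrite(f,cv2.resize(p[y0:y1,x0:x1,::-1],None,fx=s,fy=s,interpolation=cv2.INTER_CUBIC))
crop(p,140,230,185,240,8,'pics/topc.png')
s=np.load('pics/side0.npz');crop(s['p'],255,335,220,315,6,'pics/sidec.png')
for n,q in(('top',z),('side',s)):
    hsv=cv2.cvtColor(q['p'],cv2.COLOR_RGB2HSV)
    x0,x1,y0,y1=(140,230,185,240) if n=='top' else (255,335,220,315)
    for nm,mk in (('red',((hsv[...,0]<8)|(hsv[...,0]>172))&(hsv[...,1]>130)&(hsv[...,2]>80)),('blue',(hsv[...,0]>95)&(hsv[...,0]<130)&(hsv[...,1]>110)&(hsv[...,2]>60))):
        mm=np.zeros(mk.shape,np.uint8);mm[y0:y1,x0:x1]=mk[y0:y1,x0:x1]
        k,l,st,ce=cv2.connectedComponentsWithStats(mm)
        for i in range(1,k):
            zz=57 if 1 else 0
            print(n,nm,st[i],ce[i],pix2world(*ce[i],57,q['m'],q['T']),pix2world(*ce[i],95,q['m'],q['T']))
E
```

```text
top red [187 205   5   5  16] [189.125 207.   ] [500.72056557 108.65637259  57.        ] [498.23267481 102.71299914  95.        ]
top blue [191 201   1   2   2] [191.  201.5] [522.14031103 101.92644677  57.        ] [519.16454539  96.13636     95.        ]
side red [283 234   6  12  61] [285.50819672 239.16393443] [492.08593304  70.65383035  57.        ] [498.42933173 116.82051808  95.        ]
side red [308 246   4   3   8] [309.5 247. ] [431.90565383 107.16920994  57.        ] [441.65480607 151.26940039  95.        ]
side blue [274 247   4   3   7] [275.28571429 247.71428571] [523.26672455 104.63483494  57.        ] [527.84552373 148.87845205  95.        ]
```

View pics/topc.png

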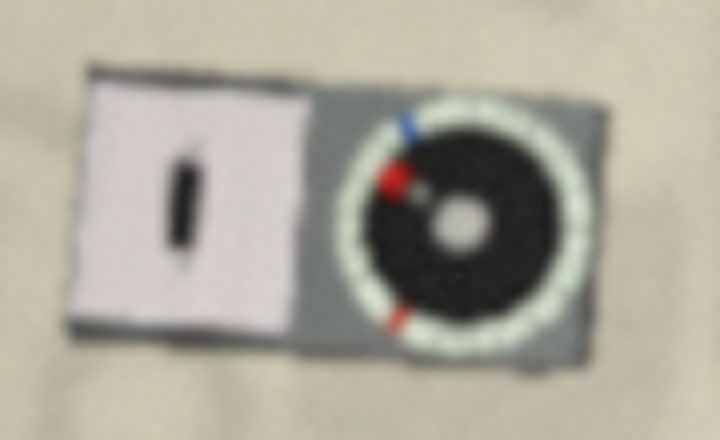

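View pics/sidec.png

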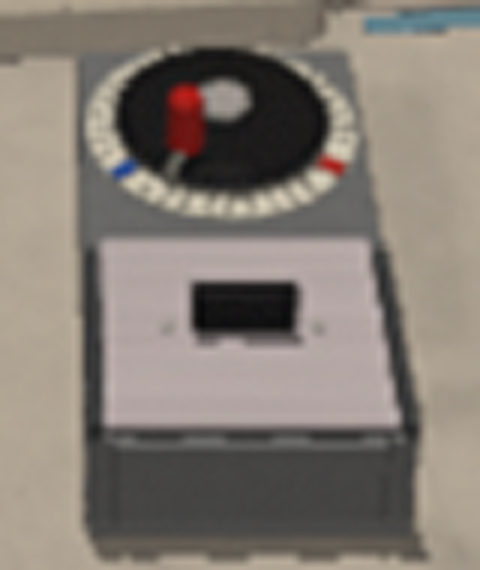

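Run:
```python
import numpy as np
from h import *
z=np.load('pics/top0.npz');s=np.load('pics/side0.npz');w=np.load('pics/wrist0.npz')
t=lambda x,y,h:pix2world(140+x/8-.44,185+y/8-.44,h,z['m'],z['T']).round(1)
q=lambda x,y,h:pix2world(255+x/6-.42,220+y/6-.42,h,s['m'],s['T']).round(1)
print('axis',t(460,222,72),q(223,100,72.5))
print('knobtop',t(395,181,99),q(185,93,99))
print('red',t(398,321,57),q(333,165,57));print('blue',t(408,127,57),q(124,170,57))
print('handle',t(184,204,82.5),q(246,293,82.5))
print('corners',[t(*a,55) for a in((90,75),(605,105),(585,365),(70,330))])
T=w['T'];print('wristcam',-T[:3,:3].T@T[:3,3])
from scipy.spatial.transform import Rotation as R
print(R.from_euler('xyz',[179.3,89.9,-115.67],degrees=True).as_matrix().round(3))
```

```text
axis [479.6  75.4  72. ] [476.5  78.2  72.5]
knobtop [497.3 102.8  99. ] [497.5 105.   99. ]
red [432.4 106.2  57. ] [430.4 107.6  57. ]
blue [526.3 103.7  57. ] [523.4 105.4  57. ]
handle [486.5 205.6  82.5] [484.6 212.6  82.5]
corners [array([550.5, 259.3,  55. ]), array([538. ,   8.6,  55. ]), array([412.1,  15.9,  55. ]), array([426.9, 264.6,  55. ])]
wristcam [174.95726886 552.88176488 384.99937814]
[[-0.001 -0.907  0.422]
 [-0.002  0.422  0.907]
 [-1.     0.    -0.002]]
```

```bash
cat >> h.py <<'E'
import json
def axes(a):
    a=np.radians(a); return np.array([[0,0,-1],[-np.sin(a),np.cos(a),0],[np.cos(a),np.sin(a),0]])
def row(cur,tgt):
    # cur,tgt: [x,y,z,a]
    d=axes(cur[3])@(np.array(tgt[:3])-np.array(cur[:3]))/100
    return [*[round(float(v),3) for v in d], round(-(tgt[3]-cur[3])/360,4),0,0]
E
python3 - <<'E'
from h import *
print(row([242.734,521.275,176.576,65.03],[540,75,200,87]))
E
```

```text
[-0.234, -4.579, -2.791, -0.061, 0, 0]
```

Request:
{"name": "send_rows", "arguments": {"commands": [[[-0.23,-0.9,-0.55,-0.061,0,0],[-0.23,-0.9,-0.55,-0.061,0,0],[-0.23,-0.9,-0.55,-0.061,0,0]]], "jaw": 0}}

```text
time_s: 0.52
ee_pos: [302.5, 431.6, 200.4]
ee_rot: [-59.0, 89.9, 27.8]
force: [-0.5, -0.0, -0.0]
gripper_width: 63.9
```

Run:
```python
from h import *
c=np.array([242.734,521.275,176.576]); A=axes(65.03)
n=c+A.T@np.array([-23,-90,-55]);a=65.03+.061*360
print(n,a,row([*n,a],[540,75,200,a]))
```

```text
[301.10370365 433.42297842 199.576     ] 86.99000000000001 [-0.004, -2.574, -3.454, -0.0, 0, 0]
```

Request:
{"name": "send_rows", "arguments": {"commands": [[[0,-0.7,-0.94,0,0,0],[0,-0.7,-0.94,0,0,0]]]}}

```text
time_s: 0.78
ee_pos: [366.2, 335.5, 199.1]
ee_rot: [90.4, 90.0, 177.4]
force: [0.1, 0.3, 0.4]
gripper_width: 46.2
```

Request:
{"name": "send_rows", "arguments": {"commands": [[[0,-0.7,-0.94,0,0,0],[0,-0.7,-0.94,0,0,0]]]}}

```text
time_s: 1.02
ee_pos: [431.7, 237.5, 199.2]
ee_rot: [33.7, 90.0, 120.7]
force: [-0.0, -0.4, -0.1]
gripper_width: 45.3
```

Request:
{"name": "send_rows", "arguments": {"commands": [[[0,-0.7,-0.94,0,0,0],[0,-0.7,-0.94,0,0,0]]]}}

```text
time_s: 1.27
ee_pos: [496.9, 139.9, 199.1]
ee_rot: [22.9, 90.0, 109.9]
force: [0.7, 0.7, -0.7]
gripper_width: 45.4
```

Request:
{"name": "send_rows", "arguments": {"commands": [[[0,-0.474,-0.634,0,0,0],[0,-0.474,-0.634,0,0,0],[0,-0.474,-0.634,0,0,0]]]}}

```text
time_s: 1.65
ee_pos: [540.1, 75.2, 198.8]
ee_rot: [62.7, 89.9, 149.6]
force: [0.5, 0.7, 0.5]
gripper_width: 45.3
```

Run:
```python
from workcell import env
import cv2,numpy as np
s=env.state(); print(s['time_s'],s['ee_pos'],s['ee_rot'],s['force'],s['gripper_width'])
n='wrist'
c=env.get_calibration(n)
p,d=env.grab_frame(n); cv2.imwrite(f'pics/{n}1.png',p[:,:,::-1]); np.savez(f'pics/{n}1.npz',p=p,d=d,m=c['mtx'],T=c['camera_from_world'])
```

```text
1.65 [540.07400421  75.23381955 198.84445574] [ 62.71370909  89.9075643  149.59240143] [0.4766257  0.72657123 0.46497697] 45.25319466179706
```

View pics/wrist1.png

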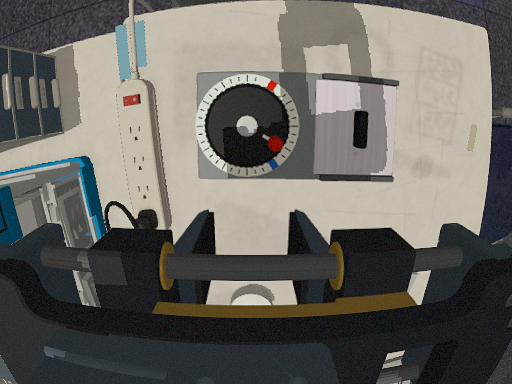

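The wrist view is clear: axis button near (247,125), knob top (276,144), red mark (272,86), blue (274,164) and handle (360,129).

```bash
cat >> h.py <<'E'
def fish(u,v,z,m,T):
    dx=u-m[0,2];dy=v-m[1,2];r=np.hypot(dx,dy);th=r/m[0,0]
    k=np.sin(th)/max(r,1e-9)
    ray=np.array([dx*k,-dy*k,-np.cos(th)]);R=T[:3,:3]
    c=-R.T@T[:3,3];d=R.T@ray
    return c+d*(z-c[2])/d[2]
E
python3 - <<'E'
from h import *
w=np.load('pics/wrist1.npz');p=w['p'];hsv=cv2.cvtColor(p,cv2.COLOR_RGB2HSV).astype(int)
H,S,V=hsv[...,0],hsv[...,1],hsv[...,2]
def comps(mk,x0,x1,y0,y1,mn):
    mm=np.zeros(mk.shape,np.uint8);mm[y0:y1,x0:x1]=mk[y0:y1,x0:x1]
    k,l,st,ce=cv2.connectedComponentsWithStats(mm)
    return [(st[i].tolist(),ce[i]) for i in range(1,k) if st[i][4]>=mn]
F=lambda u,h:fish(*u,h,w['m'],w['T']).round(1)
for st,c in comps(((H<8)|(H>172))&(S>140)&(V>70),190,400,60,190,8): print('red',st,c.round(1),F(c,57),F(c,95))
for st,c in comps((H>95)&(H<130)&(S>110)&(V>50),190,400,60,190,8): print('blue',st,c.round(1),F(c,57))
for st,c in comps((V>120)&(S<60),233,262,112,140,60): print('btn',st,c.round(1),F(c,72.5))
for st,c in comps((V<60),345,378,100,160,60): print('hnd',st,c.round(1),F(c,82.5))
# disc outline
mk=comps((V<75),190,300,70,180,500)
for st,c in mk: print('disc',st,c)
mm=np.zeros(p.shape[:2],np.uint8);b=((V>110)&(S<70)).astype(np.uint8)
crop=cv2.resize(p[65:190,185:405,::-1],None,fx=3.6,fy=3.6,interpolation=cv2.INTER_CUBIC);cv2.imwrite('pics/w1c.png',crop)
d=w['d'];print('depth',d[125,247],d[125,340])
E
```

```text
red [267, 80, 10, 11, 64] [271.5  85. ] [431.4 105.6  57. ] [435.2 102.8  95. ]
red [267, 136, 16, 16, 189] [274.9 143.3] [500.8 106.2  57. ] [497.  103.4  95. ]
blue [268, 159, 10, 11, 62] [272.8 163.7] [525.1 102.7  57. ]
btn [236, 115, 22, 20, 260] [246.8 123.7] [475.4  74.6  72.5]
hnd [353, 111, 15, 38, 496] [360.1 129. ] [484.6 203.2  82.5]
disc [205, 83, 85, 85, 4943] [245.61501113 124.39024884]
depth 325.6032 336.64383
```

View pics/w1c.png

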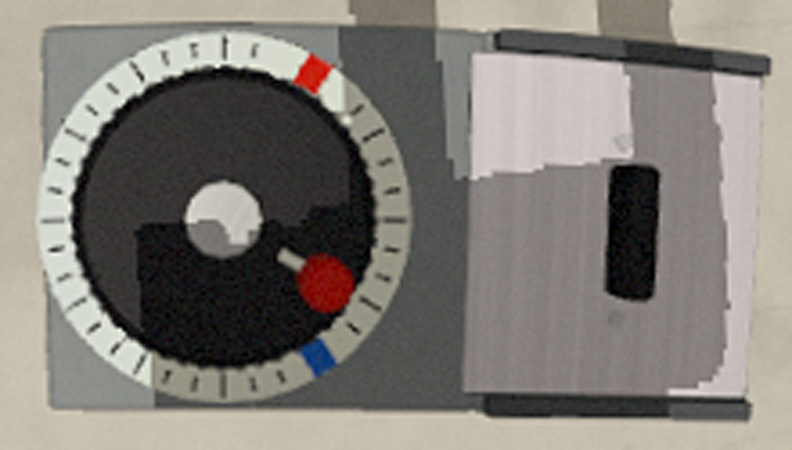

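Run:
```python
from h import *
w=np.load('pics/wrist1.npz')
print(fish(246.9,125.4,72.5,w['m'],w['T']))
n=np.array([301.1037,433.423,199.576])+axes(86.99).T@np.array([0,-257.4,-345.4]);print(n)
print(row([*n,86.99],[497.4,104,120,86.99]),row([*n,86.99],[497.4,104,78,86.99]))
```

```text
[477.28981641  74.59013127  72.5       ]
[540.01154708  74.98338081 199.576     ]
[0.796, 0.441, 0.267, -0.0, 0, 0] [1.216, 0.441, 0.267, -0.0, 0, 0]
```

Request:
{"name": "send_rows", "arguments": {"commands": [[[0.4,0.441,0.267,0,0,0],[0.8,0.441,0.267,0,0,0],[0.8,0.441,0.267,0,0,0]]]}}

```text
time_s: 2.08
ee_pos: [493.7, 105.4, 117.5]
ee_rot: [98.5, 89.6, -174.3]
force: [0.7, 0.1, 0.7]
gripper_width: 45.8
```

Request:
{"name": "send_rows", "arguments": {"commands": [[[0.2,0,0,0,0,0],[0.416,0,0,0,0,0],[0.416,0,0,0,0,0]]]}}

```text
time_s: 2.45
ee_pos: [497.4, 104.7, 78.5]
ee_rot: [67.3, 90.0, 154.3]
force: [0.6, 0.1, -0.1]
gripper_width: 45.4
```

Request:
{"name": "send_rows", "arguments": {"commands": [[[0,0,0,0,0,0],[0,0,0,0,0,0],[0,0,0,0,0,0],[0,0,0,0,0,0]]], "jaw": 1, "force": 30}}

```text
time_s: 2.95
ee_pos: [497.6, 104.0, 78.3]
ee_rot: [-67.1, 90.0, 19.9]
force: [0.4, -0.9, 0.4]
gripper_width: 8.6
```

Run:
```python
from workcell import env
import cv2,numpy as np
s=env.state(); print(s['time_s'],s['ee_pos'],s['force'],s['torque'],s['gripper_width'])
n='wrist'
c=env.get_calibration(n)
p,d=env.grab_frame(n); cv2.imwrite(f'pics/{n}2.png',p[:,:,::-1]); np.savez(f'pics/{n}2.npz',p=p,d=d,m=c['mtx'],T=c['camera_from_world'])
```

```text
2.95 [497.55294342 103.97993791  78.2733076 ] [ 0.35639819 -0.91710031  0.42673761] [ 0.01299762 -0.0080115  -0.02278392] 8.56106736322114
```

View pics/wrist2.png

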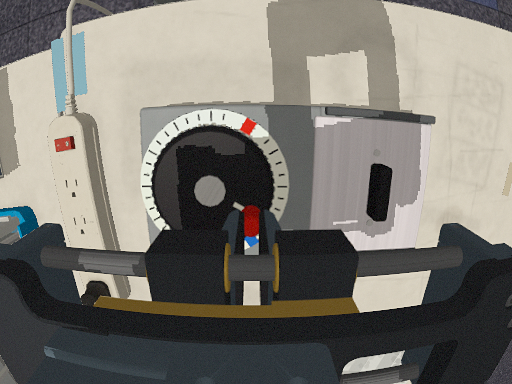

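Run:
```python
from h import *
w=np.load('pics/wrist2.npz');p=w['p']
cv2.imwrite('pics/w2c.png',cv2.resize(p[170:290,180:320,::-1],None,fx=5,fy=5,interpolation=cv2.INTER_CUBIC))
from workcell import env
s=env.state();print(s['time_s'],s['gripper_width'],s['qvel'])
def pf(P,m,T):
    c=T[:3,:3]@np.asarray(P,float)+T[:3,3];v=np.array([c[0],-c[1],-c[2]]);th=np.arctan2(np.hypot(v[0],v[1]),v[2]);k=m[0,0]*th/np.hypot(v[0],v[1])
    return m[0,2]+v[0]*k,m[1,2]+v[1]*k
for P in([497.5,104,78],[497.5,104,99],[477.3,74.5,72.5]):print(pf(P,w['m'],w['T']))
```

```text
3.0 4.61718969739197 [ 0.04720063  0.08710973  0.16665239  0.00572587 -0.06580775  0.07590005]
(np.float64(250.46476746340292), np.float64(216.30531585996835))
(np.float64(250.41201131827336), np.float64(226.65661777713123))
(np.float64(209.85837929522648), np.float64(190.3671316462819))
```

View pics/w2c.png

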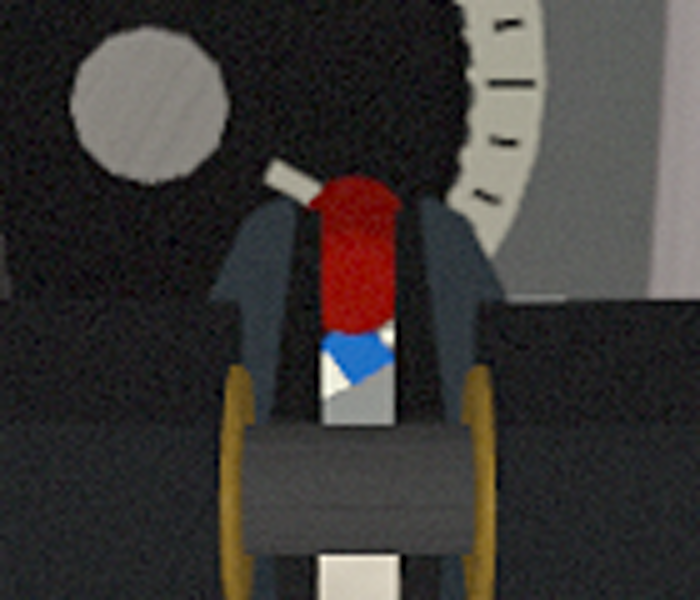

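Request:
{"name": "send_rows", "arguments": {"commands": [[[0,0,0,0,0,0],[0,0,0,0,0,0]]]}}

```text
time_s: 3.25
ee_pos: [497.4, 104.0, 77.9]
ee_rot: [26.3, 90.0, 113.3]
force: [-0.7, 0.2, -0.1]
gripper_width: 0.6
```

Run:
```python
from workcell import env
from h import *
s=env.state(); print(s['time_s'],s['ee_pos'],s['force'],s['torque'],s['gripper_width'])
p,d=env.grab_frame('wrist')
cv2.imwrite('pics/w3c.png',cv2.resize(p[150:290,170:330,::-1],None,fx=4,fy=4,interpolation=cv2.INTER_CUBIC))
```

```text
3.25 [497.37267883 103.95004869  77.91178552] [-0.71362564  0.18187652 -0.09265432] [ 0.01475792  0.02942758 -0.0378904 ] 0.6088621024206862
```

View pics/w3c.png

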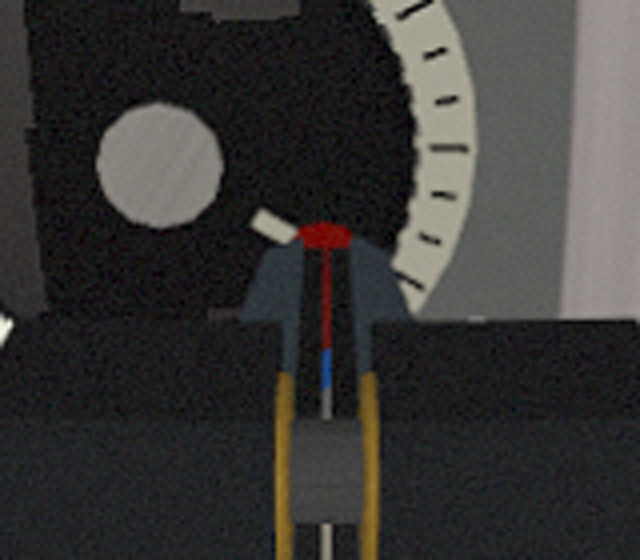

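Run:
```python
from workcell import env
from h import *
c=env.get_calibration('wrist');m=c['mtx'];T=c['camera_from_world']
p,d=env.grab_frame('wrist')
def P(u,v):
    dx=u-m[0,2];dy=v-m[1,2];r=np.hypot(dx,dy);th=r/m[0,0];k=np.sin(th)/r
    ray=np.array([dx*k,-dy*k,-np.cos(th)]);ray*=d[v,u]/-ray[2]
    return (T[:3,:3].T@(ray-T[:3,3])).round(1)
for u in (240,246,251,256,262):
    print(u,[(v,p[v,u].tolist(),P(u,v).tolist()) for v in (206,209,212,216,222,228)])
print('btn',P(210,191))
p,d=env.grab_frame('side')
cv2.imwrite('pics/s3.png',cv2.resize(p[150:310,235:345,::-1],None,fx=4,fy=4,interpolation=cv2.INTER_CUBIC))
```

```text
240 [(206, [167, 166, 149], [491.2, 96.3, 70.0]), (209, [163, 160, 145], [493.8, 96.1, 69.5]), (212, [42, 46, 54], [479.2, 98.8, 120.1]), (216, [43, 53, 54], [479.0, 99.1, 127.7]), (222, [39, 49, 55], [478.9, 99.5, 137.8]), (228, [44, 49, 57], [478.4, 99.8, 147.7])]
246 [(206, [68, 1, 12], [491.3, 100.9, 70.4]), (209, [111, 20, 10], [490.8, 101.0, 79.5]), (212, [36, 24, 27], [480.9, 102.2, 115.6]), (216, [28, 23, 27], [480.2, 102.4, 124.8]), (222, [17, 20, 19], [480.7, 102.5, 133.4]), (228, [22, 12, 14], [480.0, 102.7, 144.0])]
251 [(206, [115, 9, 11], [490.6, 104.7, 73.4]), (209, [113, 0, 0], [490.3, 104.8, 81.6]), (212, [79, 21, 27], [490.2, 104.8, 88.7]), (216, [85, 29, 29], [490.5, 104.7, 96.2]), (222, [98, 30, 20], [492.8, 104.6, 101.6]), (228, [94, 18, 22], [497.6, 104.4, 100.6])]
256 [(206, [45, 15, 15], [492.5, 108.5, 68.0]), (209, [114, 12, 10], [491.5, 108.4, 78.5]), (212, [39, 28, 26], [480.7, 108.3, 117.1]), (216, [20, 17, 23], [480.8, 108.2, 124.2]), (222, [26, 24, 27], [480.5, 108.0, 134.6]), (228, [28, 24, 24], [480.2, 107.9, 144.2])]
262 [(206, [16, 16, 7], [492.3, 113.1, 69.3]), (209, [21, 19, 20], [494.6, 113.0, 69.7]), (212, [48, 59, 62], [479.4, 111.8, 121.4]), (216, [38, 45, 52], [479.7, 111.6, 127.7]), (222, [45, 55, 58], [479.8, 111.3, 137.0]), (228, [46, 53, 60], [479.1, 110.9, 147.5])]
btn [477.3  74.7  73.4]
```

View pics/s3.png

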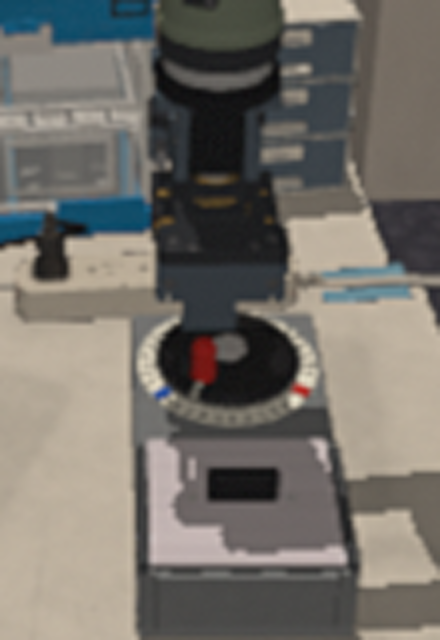

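Run:
```python
from h import *
s=np.load('pics/side0.npz')
for z in (78,96,114,120): print(z,[(proj([498,y,z],s['m'],s['T'])-[235,150])*4 for y in (104,118)])
w=np.load('pics/wrist1.npz');p=w['p']
# open finger tips in wrist1, depth
m=w['m'];T=w['T'];d=w['d']
for u,v in((213,212),(212,216),(210,222),(295,212),(297,216),(300,222)):
    dx=u-m[0,2];dy=v-m[1,2];r=np.hypot(dx,dy);th=r/m[0,0];k=np.sin(th)/r
    ray=np.array([dx*k,-dy*k,-np.cos(th)]);ray*=d[v,u]/-ray[2]
    print(u,v,p[v,u],(T[:3,:3].T@(ray-T[:3,3])).round(1))
```

```text
78 [array([199.72470395, 364.34016226]), array([202.09543071, 378.07360503])]
96 [array([200.54214726, 342.97100582]), array([202.94585129, 356.58550067])]
114 [array([201.3756052 , 321.18320381]), array([203.81313236, 334.67137192])]
120 [array([201.65706492, 313.82543745]), array([204.10605978, 327.26979318])]
213 212 [71 70 60] [522.2  53.5 237.7]
212 216 [22 20 23] [522.1  53.8 245.3]
210 222 [15 18 17] [522.9  53.6 253.3]
295 212 [19 36 38] [523.5 102.7 242. ]
297 216 [35 41 49] [522.8 102.6 251.1]
300 222 [40 46 47] [523.2 102.9 259.8]
```

Both cameras' depth readings put the fingertips about 36 mm higher than the nominal TCP, at z≈114 when the TCP reads 78. The fingers therefore closed above the knob. I'll reopen, go 34 mm lower and grip again.

Request:
{"name": "send_rows", "arguments": {"commands": [[[0,0,0,0,0,0],[0,0,0,0,0,0],[0,0,0,0,0,0],[0,0,0,0,0,0]]], "jaw": 0.2}}

```text
time_s: 3.9
ee_pos: [497.4, 104.0, 77.9]
ee_rot: [-35.7, 90.0, 51.3]
force: [0.2, 0.2, -0.1]
gripper_width: 35.6
```

Request:
{"name": "send_rows", "arguments": {"commands": [[[0.1,0,0,0,0,0],[0.2,0,0,0,0,0],[0.34,0,0,0,0,0],[0.34,0,0,0,0,0]]]}}

```text
time_s: 4.4
ee_pos: [496.1, 103.7, 42.3]
ee_rot: [102.0, 89.8, -171.0]
force: [-0.4, -0.1, 0.4]
gripper_width: 36.2
```

Request:
{"name": "send_rows", "arguments": {"commands": [[[0,0,0,0,0,0],[0,0,0,0,0,0],[0,0,0,0,0,0],[0,0,0,0,0,0]]], "jaw": 1, "force": 30}}

```text
time_s: 4.9
ee_pos: [497.5, 103.7, 44.3]
ee_rot: [-107.6, 90.0, -20.6]
force: [-1.0, -2.7, 1.9]
gripper_width: 15.0
```

Run:
```python
from workcell import env
from h import *
s=env.state(); print(s['time_s'],s['ee_pos'],s['force'],s['torque'],s['gripper_width'])
p,d=env.grab_frame('wrist')
cv2.imwrite('pics/w4c.png',cv2.resize(p[150:290,150:350,::-1],None,fx=4,fy=4,interpolation=cv2.INTER_CUBIC))
s=env.state(); print(s['gripper_width'])
```

```text
4.9 [497.52633893 103.74793667  44.31520077] [-1.03309642 -2.6630165   1.93365873] [-0.23315751  0.01160113  0.02960846] 15.004878076560454
15.136036414213406
```

View pics/w4c.png

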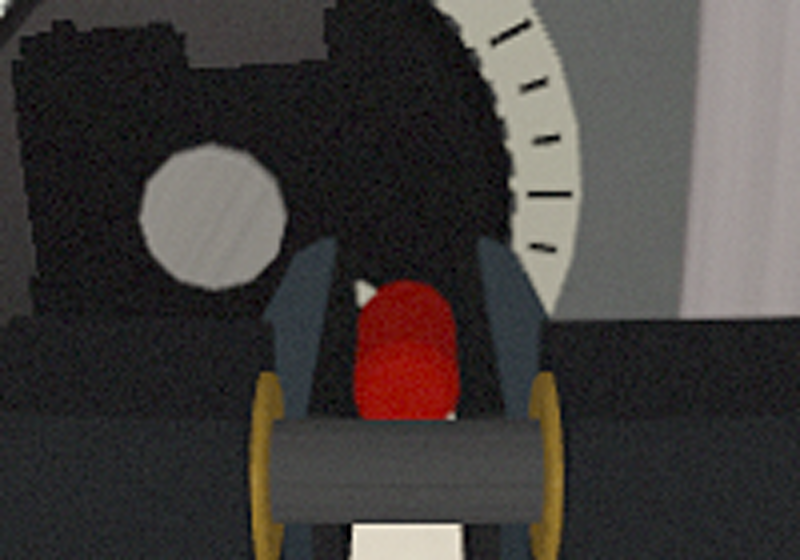

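```bash
cat > gen.py <<'E'
import sys,json
from h import *
# usage: gen.py th_end n [hold]; state in cmd.json: xy, axis, th
S=json.load(open('cmd.json'));A=axes(86.99);ax=np.array(S['axis']);r=S.get('r',36.)
te=float(sys.argv[1]);n=int(sys.argv[2]);hold=int(sys.argv[3]) if len(sys.argv)>3 else 0
out=[]
for i in range(1,n+1):
    t=np.radians(S['th']+(te-S['th'])*i/n)
    q=ax+r*np.array([np.cos(t),np.sin(t)])
    d=A[:,:2]@(q-S['xy'])/100
    out.append([0,round(float(d[1]),3),round(float(d[2]),3),0,0,0])
out+= [out[-1]]*hold
print(json.dumps([out]))
S['xy']=(np.array(S['xy'])+(A.T@(np.array(out[-1][:3])*100))[:2]).tolist();S['th']=te
print(S)
json.dump(S,open('cmd.json','w'))
E
cat > st.py <<'E'
from workcell import env
from h import *
S=json.load(open('cmd.json'));s=env.state();e=np.array(s['ee_pos'])
v=e[:2]-S['axis'];t=np.arctan2(v[1],v[0]);ur=np.array([np.cos(t),np.sin(t)]);ut=np.array([-ur[1],ur[0]])
f=np.array(s['force'])[:2]
print('t',round(s['time_s'],2),'ee',e.round(1),'cmd',np.round(S['xy'],1),'r %.2f th %.2f cmd %.1f'%(np.hypot(*v),np.degrees(t),S['th']%360),'Frad %.1f Ftan %.1f Fz %.1f'%(f@ur,f@ut,s['force'][2]),'w %.1f'%s['gripper_width'])
E
python3 - <<'E'
import json
json.dump(dict(xy=[497.4,104.0],axis=[477.3,74.5],r=36.,th=55.7),open('cmd.json','w'))
E
python3 gen.py 115.7 12 1
```

```text
[[[0, 0.026, 0.018, 0, 0, 0], [0, 0.055, 0.03, 0, 0, 0], [0, 0.084, 0.04, 0, 0, 0], [0, 0.115, 0.048, 0, 0, 0], [0, 0.146, 0.053, 0, 0, 0], [0, 0.177, 0.055, 0, 0, 0], [0, 0.209, 0.054, 0, 0, 0], [0, 0.24, 0.051, 0, 0, 0], [0, 0.271, 0.045, 0, 0, 0], [0, 0.301, 0.036, 0, 0, 0], [0, 0.33, 0.024, 0, 0, 0], [0, 0.358, 0.011, 0, 0, 0], [0, 0.358, 0.011, 0, 0, 0]]]
{'xy': [461.707151484041, 106.97834934431884], 'axis': [477.3, 74.5], 'r': 36.0, 'th': 115.7}
```

Request:
{"name": "send_rows", "arguments": {"commands": [[[0,0.026,0.018,0,0,0],[0,0.055,0.03,0,0,0],[0,0.084,0.04,0,0,0],[0,0.115,0.048,0,0,0],[0,0.146,0.053,0,0,0],[0,0.177,0.055,0,0,0],[0,0.209,0.054,0,0,0],[0,0.24,0.051,0,0,0],[0,0.271,0.045,0,0,0],[0,0.301,0.036,0,0,0],[0,0.33,0.024,0,0,0],[0,0.358,0.011,0,0,0],[0,0.358,0.011,0,0,0]]]}}

```text
time_s: 6.58
ee_pos: [463.2, 106.5, 44.3]
ee_rot: [-97.2, 89.8, -10.1]
force: [2.9, -5.6, 1.5]
gripper_width: 14.8
```

```bash
python3 st.py
python3 - <<'E'
from workcell import env
from h import *
p,d=env.grab_frame('wrist')
cv2.imwrite('pics/w5c.png',cv2.resize(p[130:290,150:350,::-1],None,fx=4,fy=4,interpolation=cv2.INTER_CUBIC))
E
```

```text
t 6.58 ee [463.2 106.5  44.3] cmd [461.7 107. ] r 35.00 th 113.73 cmd 115.7 Frad -6.3 Ftan -0.4 Fz 1.5 w 14.8
```

View pics/w5c.png

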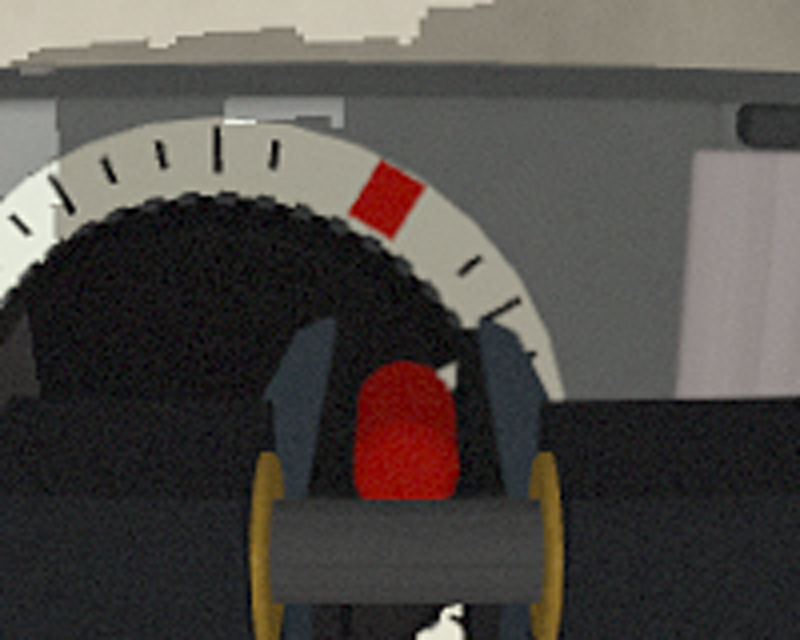

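```bash
python3 gen.py 255.7 20
```

```text
[[[0, 0.037, -0.024, 0, 0, 0], [0, 0.071, -0.052, 0, 0, 0], [0, 0.102, -0.083, 0, 0, 0], [0, 0.128, -0.119, 0, 0, 0], [0, 0.15, -0.157, 0, 0, 0], [0, 0.167, -0.197, 0, 0, 0], [0, 0.179, -0.24, 0, 0, 0], [0, 0.186, -0.283, 0, 0, 0], [0, 0.187, -0.327, 0, 0, 0], [0, 0.183, -0.371, 0, 0, 0], [0, 0.174, -0.414, 0, 0, 0], [0, 0.159, -0.455, 0, 0, 0], [0, 0.14, -0.495, 0, 0, 0], [0, 0.116, -0.531, 0, 0, 0], [0, 0.087, -0.565, 0, 0, 0], [0, 0.055, -0.595, 0, 0, 0], [0, 0.02, -0.62, 0, 0, 0], [0, -0.019, -0.642, 0, 0, 0], [0, -0.06, -0.658, 0, 0, 0], [0, -0.102, -0.669, 0, 0, 0]]]
{'xy': [468.3801437429877, 39.6350410330097], 'axis': [477.3, 74.5], 'r': 36.0, 'th': 255.7}
```

Request:
{"name": "send_rows", "arguments": {"commands": [[[0,0.037,-0.024,0,0,0],[0,0.071,-0.052,0,0,0],[0,0.102,-0.083,0,0,0],[0,0.128,-0.119,0,0,0],[0,0.15,-0.157,0,0,0],[0,0.167,-0.197,0,0,0],[0,0.179,-0.24,0,0,0],[0,0.186,-0.283,0,0,0],[0,0.187,-0.327,0,0,0],[0,0.183,-0.371,0,0,0],[0,0.174,-0.414,0,0,0],[0,0.159,-0.455,0,0,0],[0,0.14,-0.495,0,0,0],[0,0.116,-0.531,0,0,0],[0,0.087,-0.565,0,0,0],[0,0.055,-0.595,0,0,0],[0,0.02,-0.62,0,0,0],[0,-0.019,-0.642,0,0,0],[0,-0.06,-0.658,0,0,0],[0,-0.102,-0.669,0,0,0]]]}}

```text
time_s: 9.12
ee_pos: [465.8, 39.4, 44.1]
ee_rot: [93.0, 89.7, 179.9]
force: [-3.2, 2.5, 9.5]
gripper_width: 14.6
```

```bash
python3 st.py; python3 gen.py 385.7 18
```

```text
t 9.12 ee [465.8  39.4  44.1] cmd [468.4  39.6] r 36.94 th -108.11 cmd 255.7 Frad -1.4 Ftan -3.8 Fz 9.5 w 14.6
[[[0, -0.045, -0.006, 0, 0, 0], [0, -0.091, -0.007, 0, 0, 0], [0, -0.136, -0.001, 0, 0, 0], [0, -0.18, 0.01, 0, 0, 0], [0, -0.222, 0.026, 0, 0, 0], [0, -0.262, 0.048, 0, 0, 0], [0, -0.299, 0.074, 0, 0, 0], [0, -0.332, 0.105, 0, 0, 0], [0, -0.361, 0.14, 0, 0, 0], [0, -0.385, 0.178, 0, 0, 0], [0, -0.405, 0.219, 0, 0, 0], [0, -0.419, 0.262, 0, 0, 0], [0, -0.428, 0.306, 0, 0, 0], [0, -0.431, 0.352, 0, 0, 0], [0, -0.428, 0.397, 0, 0, 0], [0, -0.42, 0.442, 0, 0, 0], [0, -0.406, 0.485, 0, 0, 0], [0, -0.387, 0.526, 0, 0, 0]]]
{'xy': [509.7887917569213, 90.1303266511558], 'axis': [477.3, 74.5], 'r': 36.0, 'th': 385.7}
```

Request:
{"name": "send_rows", "arguments": {"commands": [[[0,-0.045,-0.006,0,0,0],[0,-0.091,-0.007,0,0,0],[0,-0.136,-0.001,0,0,0],[0,-0.18,0.01,0,0,0],[0,-0.222,0.026,0,0,0],[0,-0.262,0.048,0,0,0],[0,-0.299,0.074,0,0,0],[0,-0.332,0.105,0,0,0],[0,-0.361,0.14,0,0,0],[0,-0.385,0.178,0,0,0],[0,-0.405,0.219,0,0,0],[0,-0.419,0.262,0,0,0],[0,-0.428,0.306,0,0,0],[0,-0.431,0.352,0,0,0],[0,-0.428,0.397,0,0,0],[0,-0.42,0.442,0,0,0],[0,-0.406,0.485,0,0,0],[0,-0.387,0.526,0,0,0]]]}}

```text
time_s: 11.38
ee_pos: [510.6, 88.3, 44.2]
ee_rot: [-147.9, 89.8, -60.8]
force: [4.4, -2.7, 4.5]
gripper_width: 14.8
```

```bash
python3 st.py; python3 gen.py 485 17
```

```text
t 11.38 ee [510.6  88.3  44.2] cmd [509.8  90.1] r 36.08 th 22.45 cmd 25.7 Frad 3.0 Ftan -4.2 Fz 4.5 w 14.8
[[[0, 0.02, 0.031, 0, 0, 0], [0, 0.042, 0.06, 0, 0, 0], [0, 0.067, 0.087, 0, 0, 0], [0, 0.095, 0.111, 0, 0, 0], [0, 0.125, 0.132, 0, 0, 0], [0, 0.157, 0.15, 0, 0, 0], [0, 0.191, 0.164, 0, 0, 0], [0, 0.226, 0.175, 0, 0, 0], [0, 0.262, 0.183, 0, 0, 0], [0, 0.298, 0.186, 0, 0, 0], [0, 0.335, 0.186, 0, 0, 0], [0, 0.371, 0.183, 0, 0, 0], [0, 0.407, 0.175, 0, 0, 0], [0, 0.442, 0.164, 0, 0, 0], [0, 0.476, 0.15, 0, 0, 0], [0, 0.508, 0.132, 0, 0, 0], [0, 0.538, 0.11, 0, 0, 0]]]
{'xy': [456.6406277742851, 103.94020229414471], 'axis': [477.3, 74.5], 'r': 36.0, 'th': 485.0}
```

Request:
{"name": "send_rows", "arguments": {"commands": [[[0,0.02,0.031,0,0,0],[0,0.042,0.06,0,0,0],[0,0.067,0.087,0,0,0],[0,0.095,0.111,0,0,0],[0,0.125,0.132,0,0,0],[0,0.157,0.15,0,0,0],[0,0.191,0.164,0,0,0],[0,0.226,0.175,0,0,0],[0,0.262,0.183,0,0,0],[0,0.298,0.186,0,0,0],[0,0.335,0.186,0,0,0],[0,0.371,0.183,0,0,0],[0,0.407,0.175,0,0,0],[0,0.442,0.164,0,0,0],[0,0.476,0.15,0,0,0],[0,0.508,0.132,0,0,0],[0,0.538,0.11,0,0,0]]]}}

```text
time_s: 13.5
ee_pos: [458.0, 103.6, 44.2]
ee_rot: [-92.3, 89.8, -5.2]
force: [6.4, -1.2, 3.0]
gripper_width: 14.9
```

```bash
python3 st.py; python3 gen.py 504.5 4 2
```

```text
t 13.5 ee [458.  103.6  44.2] cmd [456.6 103.9] r 34.96 th 123.57 cmd 125.0 Frad -4.6 Ftan -4.7 Fz 3.0 w 14.9
[[[0, 0.023, -0.019, 0, 0, 0], [0, 0.045, -0.041, 0, 0, 0], [0, 0.064, -0.065, 0, 0, 0], [0, 0.082, -0.09, 0, 0, 0], [0, 0.082, -0.09, 0, 0, 0], [0, 0.082, -0.09, 0, 0, 0]]]
{'xy': [447.97934837305957, 95.38320287063732], 'axis': [477.3, 74.5], 'r': 36.0, 'th': 504.5}
```

```bash
python3 - <<'E'
import json
from scipy.optimize import least_squares
import numpy as np
P=np.array([(463.2,106.5),(465.8,39.4),(510.6,88.3),(458,103.6)])
r=least_squares(lambda q:np.hypot(*(P-q).T)-36,[477,74]);print(r.x,r.fun)
json.dump(dict(xy=[456.64,103.94],axis=[477.7,73.5],r=36.,th=484),open('cmd.json','w'))
E
python3 gen.py 505 4 2
```

```text
[477.7168197   73.47784261] [0.07216285 0.1013843  0.06937616 0.00135199]
[[[0, 0.016, -0.026, 0, 0, 0], [0, 0.039, -0.05, 0, 0, 0], [0, 0.06, -0.075, 0, 0, 0], [0, 0.079, -0.102, 0, 0, 0], [0, 0.079, -0.102, 0, 0, 0], [0, 0.079, -0.102, 0, 0, 0]]]
{'xy': [448.21529441531897, 94.16890303950245], 'axis': [477.7, 73.5], 'r': 36.0, 'th': 505.0}
```

Request:
{"name": "send_rows", "arguments": {"commands": [[[0,0.016,-0.026,0,0,0],[0,0.039,-0.05,0,0,0],[0,0.06,-0.075,0,0,0],[0,0.079,-0.102,0,0,0],[0,0.079,-0.102,0,0,0],[0,0.079,-0.102,0,0,0]]]}}

```text
time_s: 14.25
ee_pos: [448.2, 94.1, 44.2]
ee_rot: [-70.5, 90.0, 16.5]
force: [3.2, 1.9, 6.2]
gripper_width: 14.9
```

```bash
python3 st.py
python3 - <<'E'
from workcell import env
from h import *
c=env.get_calibration('wrist');p,d=env.grab_frame('wrist');np.savez('pics/w6.npz',p=p,d=d,m=c['mtx'],T=c['camera_from_world'])
cv2.imwrite('pics/w6c.png',cv2.resize(p[130:290,150:350,::-1],None,fx=4,fy=4,interpolation=cv2.INTER_CUBIC))
p,d=env.grab_frame('side')
cv2.imwrite('pics/s6.png',cv2.resize(p[215:280,255:345,::-1],None,fx=7,fy=7,interpolation=cv2.INTER_CUBIC))
E
```

```text
t 14.25 ee [448.2  94.1  44.2] cmd [448.2  94.2] r 35.96 th 145.07 cmd 145.0 Frad -1.6 Ftan -3.4 Fz 6.2 w 14.9
```

View pics/w6c.png

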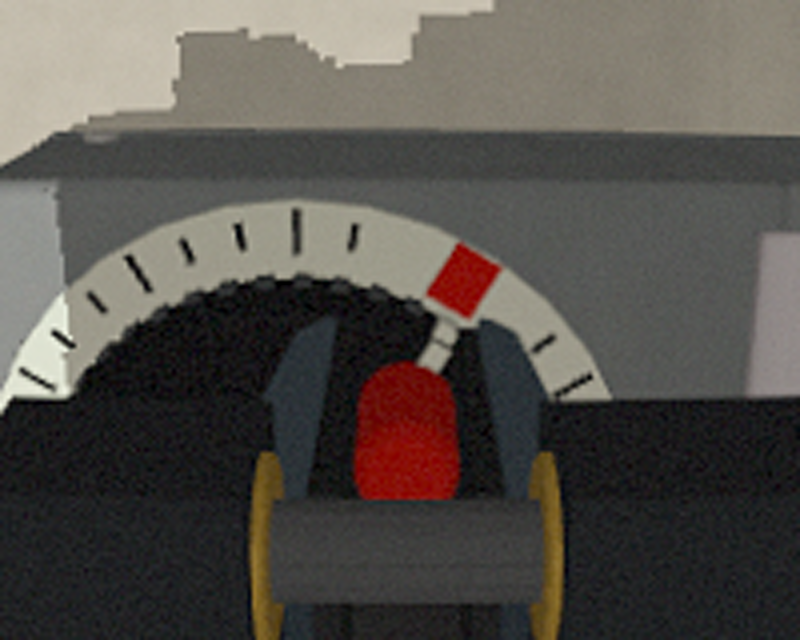

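View pics/s6.png

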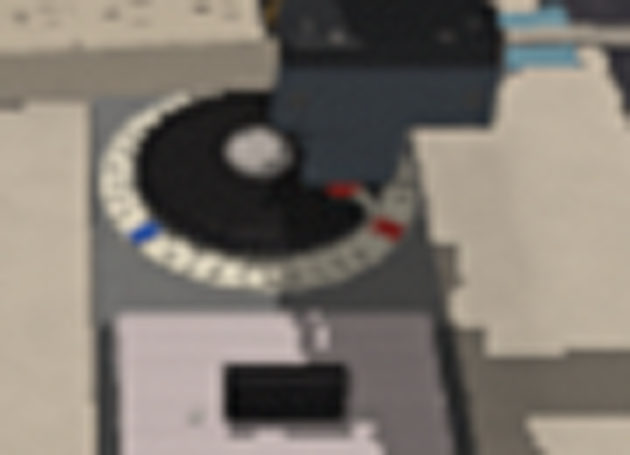

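```bash
python3 - <<'E'
from h import *
w=np.load('pics/w6.npz');m,T=w['m'],w['T']
ax=np.array([477.3,74.5])
for u,v,z in((432,362,68.8),(440,340,68.8),(449,320,68.8),(464,282,57)):
    q=fish(149.6+u/4,129.6+v/4,z,m,T)[:2];e=q-ax
    print(q.round(1),np.hypot(*e).round(1),np.degrees(np.arctan2(e[1],e[0])).round(1))
E
python3 gen.py 355 20
```

```text
[442.2  99.2] 42.9 144.8
[438.4 100.7] 46.9 146.0
[435.  102.3] 50.6 146.6
[432.2 105.5] 54.7 145.5
[[[0, -0.027, 0.038, 0, 0, 0], [0, -0.06, 0.072, 0, 0, 0], [0, -0.096, 0.102, 0, 0, 0], [0, -0.136, 0.127, 0, 0, 0], [0, -0.179, 0.146, 0, 0, 0], [0, -0.224, 0.16, 0, 0, 0], [0, -0.271, 0.167, 0, 0, 0], [0, -0.318, 0.169, 0, 0, 0], [0, -0.365, 0.164, 0, 0, 0], [0, -0.41, 0.153, 0, 0, 0], [0, -0.455, 0.137, 0, 0, 0], [0, -0.496, 0.114, 0, 0, 0], [0, -0.534, 0.087, 0, 0, 0], [0, -0.569, 0.055, 0, 0, 0], [0, -0.598, 0.018, 0, 0, 0], [0, -0.623, -0.022, 0, 0, 0], [0, -0.642, -0.065, 0, 0, 0], [0, -0.656, -0.11, 0, 0, 0], [0, -0.664, -0.156, 0, 0, 0], [0, -0.665, -0.203, 0, 0, 0]]]
{'xy': [513.557591972595, 70.40497764960952], 'axis': [477.7, 73.5], 'r': 36.0, 'th': 355.0}
```

Request:
{"name": "send_rows", "arguments": {"commands": [[[0,-0.027,0.038,0,0,0],[0,-0.06,0.072,0,0,0],[0,-0.096,0.102,0,0,0],[0,-0.136,0.127,0,0,0],[0,-0.179,0.146,0,0,0],[0,-0.224,0.16,0,0,0],[0,-0.271,0.167,0,0,0],[0,-0.318,0.169,0,0,0],[0,-0.365,0.164,0,0,0],[0,-0.41,0.153,0,0,0],[0,-0.455,0.137,0,0,0],[0,-0.496,0.114,0,0,0],[0,-0.534,0.087,0,0,0],[0,-0.569,0.055,0,0,0],[0,-0.598,0.018,0,0,0],[0,-0.623,-0.022,0,0,0],[0,-0.642,-0.065,0,0,0],[0,-0.656,-0.11,0,0,0],[0,-0.664,-0.156,0,0,0],[0,-0.665,-0.203,0,0,0]]]}}

```text
time_s: 16.85
ee_pos: [513.7, 70.5, 44.2]
ee_rot: [-48.5, 90.0, 38.5]
force: [3.6, 1.4, 5.5]
gripper_width: 14.5
```

```bash
python3 st.py; python3 gen.py 205 20
```

```text
t 16.85 ee [513.7  70.5  44.2] cmd [513.6  70.4] r 36.14 th -4.83 cmd 355.0 Frad 3.5 Ftan 1.7 Fz 5.5 w 14.5
[[[0, 0.005, -0.047, 0, 0, 0], [0, 0.015, -0.093, 0, 0, 0], [0, 0.032, -0.137, 0, 0, 0], [0, 0.054, -0.179, 0, 0, 0], [0, 0.082, -0.217, 0, 0, 0], [0, 0.114, -0.251, 0, 0, 0], [0, 0.151, -0.281, 0, 0, 0], [0, 0.191, -0.306, 0, 0, 0], [0, 0.234, -0.325, 0, 0, 0], [0, 0.279, -0.339, 0, 0, 0], [0, 0.325, -0.346, 0, 0, 0], [0, 0.372, -0.348, 0, 0, 0], [0, 0.419, -0.343, 0, 0, 0], [0, 0.465, -0.332, 0, 0, 0], [0, 0.509, -0.316, 0, 0, 0], [0, 0.55, -0.293, 0, 0, 0], [0, 0.589, -0.266, 0, 0, 0], [0, 0.623, -0.233, 0, 0, 0], [0, 0.653, -0.197, 0, 0, 0], [0, 0.678, -0.157, 0, 0, 0]]]
{'xy': [445.0267189441249, 58.28683249633981], 'axis': [477.7, 73.5], 'r': 36.0, 'th': 205.0}
```

Request:
{"name": "send_rows", "arguments": {"commands": [[[0,0.005,-0.047,0,0,0],[0,0.015,-0.093,0,0,0],[0,0.032,-0.137,0,0,0],[0,0.054,-0.179,0,0,0],[0,0.082,-0.217,0,0,0],[0,0.114,-0.251,0,0,0],[0,0.151,-0.281,0,0,0],[0,0.191,-0.306,0,0,0],[0,0.234,-0.325,0,0,0],[0,0.279,-0.339,0,0,0],[0,0.325,-0.346,0,0,0],[0,0.372,-0.348,0,0,0],[0,0.419,-0.343,0,0,0],[0,0.465,-0.332,0,0,0],[0,0.509,-0.316,0,0,0],[0,0.55,-0.293,0,0,0],[0,0.589,-0.266,0,0,0],[0,0.623,-0.233,0,0,0],[0,0.653,-0.197,0,0,0],[0,0.678,-0.157,0,0,0]]]}}

```text
time_s: 19.35
ee_pos: [445.0, 58.3, 44.2]
ee_rot: [-88.3, 90.0, -1.3]
force: [4.1, -0.2, 5.8]
gripper_width: 15.2
```

```bash
python3 st.py; python3 gen.py 60 20
```

```text
t 19.35 ee [445.   58.3  44.2] cmd [445.   58.3] r 36.01 th -155.08 cmd 205.0 Frad -3.7 Ftan 1.9 Fz 5.8 w 15.2
[[[0, 0.018, 0.041, 0, 0, 0], [0, 0.032, 0.085, 0, 0, 0], [0, 0.04, 0.13, 0, 0, 0], [0, 0.042, 0.175, 0, 0, 0], [0, 0.038, 0.221, 0, 0, 0], [0, 0.029, 0.265, 0, 0, 0], [0, 0.014, 0.308, 0, 0, 0], [0, -0.006, 0.349, 0, 0, 0], [0, -0.032, 0.387, 0, 0, 0], [0, -0.061, 0.421, 0, 0, 0], [0, -0.095, 0.452, 0, 0, 0], [0, -0.133, 0.478, 0, 0, 0], [0, -0.173, 0.499, 0, 0, 0], [0, -0.216, 0.514, 0, 0, 0], [0, -0.26, 0.524, 0, 0, 0], [0, -0.306, 0.529, 0, 0, 0], [0, -0.351, 0.528, 0, 0, 0], [0, -0.396, 0.521, 0, 0, 0], [0, -0.44, 0.508, 0, 0, 0], [0, -0.482, 0.49, 0, 0, 0]]]
{'xy': [495.73322372038706, 104.68823736057755], 'axis': [477.7, 73.5], 'r': 36.0, 'th': 60.0}
```

Request:
{"name": "send_rows", "arguments": {"commands": [[[0,0.018,0.041,0,0,0],[0,0.032,0.085,0,0,0],[0,0.04,0.13,0,0,0],[0,0.042,0.175,0,0,0],[0,0.038,0.221,0,0,0],[0,0.029,0.265,0,0,0],[0,0.014,0.308,0,0,0],[0,-0.006,0.349,0,0,0],[0,-0.032,0.387,0,0,0],[0,-0.061,0.421,0,0,0],[0,-0.095,0.452,0,0,0],[0,-0.133,0.478,0,0,0],[0,-0.173,0.499,0,0,0],[0,-0.216,0.514,0,0,0],[0,-0.26,0.524,0,0,0],[0,-0.306,0.529,0,0,0],[0,-0.351,0.528,0,0,0],[0,-0.396,0.521,0,0,0],[0,-0.44,0.508,0,0,0],[0,-0.482,0.49,0,0,0]]]}}

```text
time_s: 21.85
ee_pos: [493.1, 106.0, 44.1]
ee_rot: [65.5, 89.7, 152.4]
force: [-1.4, 7.0, 9.2]
gripper_width: 14.4
```

```bash
python3 st.py; python3 gen.py 30.7 6 2
```

```text
t 21.85 ee [493.1 106.   44.1] cmd [495.7 104.7] r 35.98 th 64.64 cmd 60.0 Frad 5.7 Ftan 4.3 Fz 9.2 w 14.4
[[[0, -0.026, -0.015, 0, 0, 0], [0, -0.052, -0.032, 0, 0, 0], [0, -0.075, -0.052, 0, 0, 0], [0, -0.098, -0.073, 0, 0, 0], [0, -0.118, -0.096, 0, 0, 0], [0, -0.136, -0.121, 0, 0, 0], [0, -0.136, -0.121, 0, 0, 0], [0, -0.136, -0.121, 0, 0, 0]]]
{'xy': [508.67908694400364, 91.89079131086073], 'axis': [477.7, 73.5], 'r': 36.0, 'th': 30.7}
```

Request:
{"name": "send_rows", "arguments": {"commands": [[[0,-0.026,-0.015,0,0,0],[0,-0.052,-0.032,0,0,0],[0,-0.075,-0.052,0,0,0],[0,-0.098,-0.073,0,0,0],[0,-0.118,-0.096,0,0,0],[0,-0.136,-0.121,0,0,0],[0,-0.136,-0.121,0,0,0],[0,-0.136,-0.121,0,0,0]]]}}

```text
time_s: 22.85
ee_pos: [508.1, 92.9, 44.2]
ee_rot: [22.0, 89.9, 109.0]
force: [2.5, 4.1, 6.6]
gripper_width: 15.1
```

```bash
python3 st.py
python3 - <<'E'
from workcell import env
from h import *
c=env.get_calibration('wrist');p,d=env.grab_frame('wrist');np.savez('pics/w7.npz',p=p,d=d,m=c['mtx'],T=c['camera_from_world'])
cv2.imwrite('pics/w7c.png',cv2.resize(p[130:290,150:350,::-1],None,fx=4,fy=4,interpolation=cv2.INTER_CUBIC))
p,d=env.grab_frame('side')
cv2.imwrite('pics/s7.png',cv2.resize(p[215:280,255:345,::-1],None,fx=7,fy=7,interpolation=cv2.INTER_CUBIC))
E
```

```text
t 22.85 ee [508.1  92.9  44.2] cmd [508.7  91.9] r 36.09 th 32.59 cmd 30.7 Frad 4.3 Ftan 2.1 Fz 6.6 w 15.1
```

View pics/w7c.png

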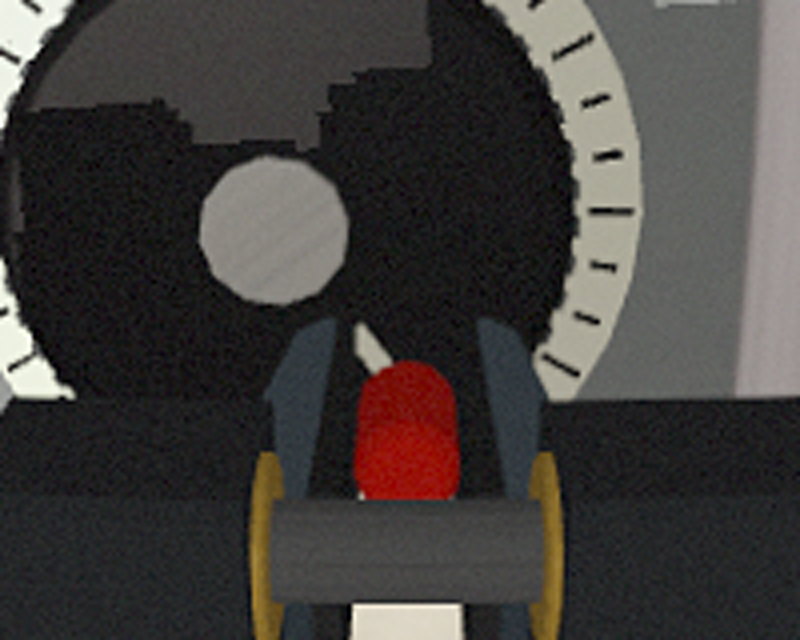

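View pics/s7.png

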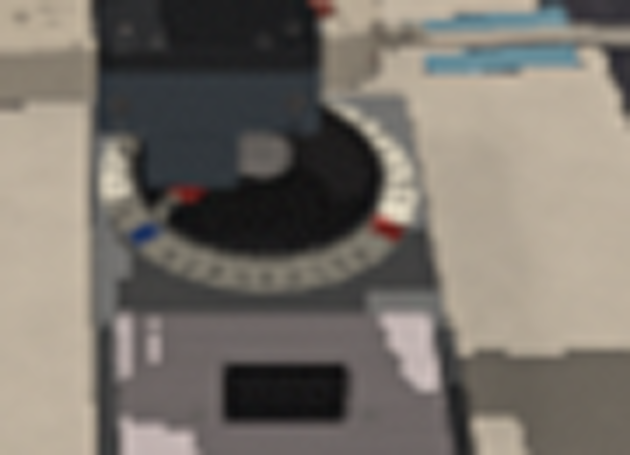

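```bash
python3 st.py
python3 - <<'E'
from h import *
w=np.load('pics/w7.npz');m,T=w['m'],w['T']
a=[fish(149.6+u/4,129.6+v/4,z,m,T)[:2] for u,v,z in((274,230,72.5),(360,330,68.8),(370,348,68.8),(380,366,68.8))]
for q in a[1:]:
    for ax in (np.array([477.3,74.5]),a[0]):
        e=q-ax;print(ax,q.round(1),np.hypot(*e).round(1),np.degrees(np.arctan2(e[1],e[0])).round(1))
E
python3 gen.py 30 1 2
```

```text
t 22.95 ee [508.1  93.   44.2] cmd [508.7  91.9] r 36.06 th 32.67 cmd 30.7 Frad 5.5 Ftan 2.5 Fz 6.3 w 14.7
[477.3  74.5] [495.9  86.5] 22.1 32.8
[477.39566565  74.24193614] [495.9  86.5] 22.2 33.5
[477.3  74.5] [499.1  87.9] 25.6 31.6
[477.39566565  74.24193614] [499.1  87.9] 25.7 32.2
[477.3  74.5] [502.4  89.4] 29.2 30.7
[477.39566565  74.24193614] [502.4  89.4] 29.2 31.3
[[[0, -0.002, -0.004, 0, 0, 0], [0, -0.002, -0.004, 0, 0, 0], [0, -0.002, -0.004, 0, 0, 0]]]
{'xy': [508.85780692137155, 91.48084110694613], 'axis': [477.7, 73.5], 'r': 36.0, 'th': 30.0}
```

```bash
python3 - <<'E'
import json
json.dump(dict(xy=[508.679,91.891],axis=[477.7,73.5],r=36.,th=30.7),open('cmd.json','w'))
E
python3 gen.py 138 16
```

```text
[[[0, 0.026, 0.033, 0, 0, 0], [0, 0.055, 0.064, 0, 0, 0], [0, 0.087, 0.091, 0, 0, 0], [0, 0.123, 0.114, 0, 0, 0], [0, 0.16, 0.132, 0, 0, 0], [0, 0.2, 0.146, 0, 0, 0], [0, 0.241, 0.155, 0, 0, 0], [0, 0.283, 0.16, 0, 0, 0], [0, 0.325, 0.159, 0, 0, 0], [0, 0.367, 0.154, 0, 0, 0], [0, 0.408, 0.143, 0, 0, 0], [0, 0.447, 0.128, 0, 0, 0], [0, 0.485, 0.109, 0, 0, 0], [0, 0.519, 0.085, 0, 0, 0], [0, 0.551, 0.058, 0, 0, 0], [0, 0.58, 0.027, 0, 0, 0]]]
{'xy': [450.9007953313518, 97.63286949240417], 'axis': [477.7, 73.5], 'r': 36.0, 'th': 138.0}
```

Request:
{"name": "send_rows", "arguments": {"commands": [[[0,0.026,0.033,0,0,0],[0,0.055,0.064,0,0,0],[0,0.087,0.091,0,0,0],[0,0.123,0.114,0,0,0],[0,0.16,0.132,0,0,0],[0,0.2,0.146,0,0,0],[0,0.241,0.155,0,0,0],[0,0.283,0.16,0,0,0],[0,0.325,0.159,0,0,0],[0,0.367,0.154,0,0,0],[0,0.408,0.143,0,0,0],[0,0.447,0.128,0,0,0],[0,0.485,0.109,0,0,0],[0,0.519,0.085,0,0,0],[0,0.551,0.058,0,0,0],[0,0.58,0.027,0,0,0]]]}}

```text
time_s: 24.95
ee_pos: [450.7, 97.3, 44.2]
ee_rot: [-140.0, 90.0, -53.0]
force: [4.3, -0.1, 5.4]
gripper_width: 15.1
```

```bash
python3 st.py; python3 gen.py 146 4 ; python3 gen.py 154 4; python3 gen.py 162 4
```

```text
t 24.95 ee [450.7  97.3  44.2] cmd [450.9  97.6] r 35.99 th 138.58 cmd 138.0 Frad -3.3 Ftan -2.8 Fz 5.4 w 15.1
[[[0, 0.007, -0.01, 0, 0, 0], [0, 0.015, -0.02, 0, 0, 0], [0, 0.022, -0.031, 0, 0, 0], [0, 0.028, -0.042, 0, 0, 0]]]
{'xy': [447.88411520624885, 93.58569257227713], 'axis': [477.7, 73.5], 'r': 36.0, 'th': 146.0}
[[[0, 0.007, -0.01, 0, 0, 0], [0, 0.012, -0.022, 0, 0, 0], [0, 0.018, -0.033, 0, 0, 0], [0, 0.023, -0.044, 0, 0, 0]]]
{'xy': [445.35624322390873, 89.31253645052125], 'axis': [477.7, 73.5], 'r': 36.0, 'th': 154.0}
[[[0, 0.005, -0.012, 0, 0, 0], [0, 0.009, -0.024, 0, 0, 0], [0, 0.013, -0.036, 0, 0, 0], [0, 0.016, -0.048, 0, 0, 0]]]
{'xy': [443.506401411535, 84.60317500026136], 'axis': [477.7, 73.5], 'r': 36.0, 'th': 162.0}
```

Request:
{"name": "send_rows", "arguments": {"commands": [[[0,0.007,-0.01,0,0,0],[0,0.015,-0.02,0,0,0],[0,0.022,-0.031,0,0,0],[0,0.028,-0.042,0,0,0]]]}}

```text
time_s: 25.45
ee_pos: [447.8, 93.4, 44.2]
ee_rot: [-67.0, 90.0, 20.0]
force: [1.9, 0.8, 6.2]
gripper_width: 14.7
```

Request:
{"name": "send_rows", "arguments": {"commands": [[[0,0.007,-0.01,0,0,0],[0,0.012,-0.022,0,0,0],[0,0.018,-0.033,0,0,0],[0,0.023,-0.044,0,0,0]]]}}

```text
time_s: 25.95
ee_pos: [445.4, 89.2, 44.2]
ee_rot: [-63.7, 90.0, 23.3]
force: [4.3, 2.3, 5.3]
gripper_width: 14.8
```

```bash
python3 st.py
```

```text
t 25.95 ee [445.4  89.2  44.2] cmd [443.5  84.6] r 35.97 th 154.04 cmd 162.0 Frad -2.9 Ftan -3.9 Fz 5.3 w 14.8
```

Request:
{"name": "send_rows", "arguments": {"commands": [[[0,0.005,-0.012,0,0,0],[0,0.009,-0.024,0,0,0],[0,0.013,-0.036,0,0,0],[0,0.016,-0.048,0,0,0]]]}}

```text
time_s: 26.45
ee_pos: [443.5, 84.6, 44.2]
ee_rot: [-38.1, 90.0, 48.9]
force: [4.1, 2.4, 6.0]
gripper_width: 14.6
```

```bash
python3 st.py; for a in 169 176 183 190 197 204 211; do python3 gen.py $a 4;done
```

```text
t 26.45 ee [443.5  84.6  44.2] cmd [443.5  84.6] r 35.98 th 161.99 cmd 162.0 Frad -3.1 Ftan -3.5 Fz 6.0 w 14.6
[[[0, 0.003, -0.01, 0, 0, 0], [0, 0.005, -0.021, 0, 0, 0], [0, 0.008, -0.032, 0, 0, 0], [0, 0.009, -0.043, 0, 0, 0]]]
{'xy': [442.3818489933887, 80.35636656817483], 'axis': [477.7, 73.5], 'r': 36.0, 'th': 169.0}
[[[0, 0.002, -0.011, 0, 0, 0], [0, 0.003, -0.022, 0, 0, 0], [0, 0.003, -0.033, 0, 0, 0], [0, 0.004, -0.044, 0, 0, 0]]]
{'xy': [441.751355742923, 75.98344097297918], 'axis': [477.7, 73.5], 'r': 36.0, 'th': 176.0}
[[[0, -0.0, -0.011, 0, 0, 0], [0, -0.001, -0.022, 0, 0, 0], [0, -0.001, -0.033, 0, 0, 0], [0, -0.002, -0.044, 0, 0, 0]]]
{'xy': [441.72003472357557, 71.57900922827623], 'axis': [477.7, 73.5], 'r': 36.0, 'th': 183.0}
[[[0, -0.002, -0.011, 0, 0, 0], [0, -0.003, -0.021, 0, 0, 0], [0, -0.005, -0.032, 0, 0, 0], [0, -0.008, -0.043, 0, 0, 0]]]
{'xy': [442.2931369602643, 67.2429333725857], 'axis': [477.7, 73.5], 'r': 36.0, 'th': 190.0}
[[[0, -0.002, -0.011, 0, 0, 0], [0, -0.005, -0.021, 0, 0, 0], [0, -0.008, -0.032, 0, 0, 0], [0, -0.012, -0.042, 0, 0, 0]]]
{'xy': [443.2709383759497, 62.98571545574334], 'axis': [477.7, 73.5], 'r': 36.0, 'th': 197.0}
[[[0, -0.004, -0.01, 0, 0, 0], [0, -0.008, -0.021, 0, 0, 0], [0, -0.013, -0.031, 0, 0, 0], [0, -0.018, -0.04, 0, 0, 0]]]
{'xy': [444.85841407258914, 58.8967154664331], 'axis': [477.7, 73.5], 'r': 36.0, 'th': 204.0}
[[[0, -0.005, -0.01, 0, 0, 0], [0, -0.01, -0.02, 0, 0, 0], [0, -0.016, -0.029, 0, 0, 0], [0, -0.022, -0.038, 0, 0, 0]]]
{'xy': [446.8558399731432, 54.98643545449075], 'axis': [477.7, 73.5], 'r': 36.0, 'th': 211.0}
```

Request:
{"name": "send_rows", "arguments": {"commands": [[[0,0.003,-0.01,0,0,0],[0,0.005,-0.021,0,0,0],[0,0.008,-0.032,0,0,0],[0,0.009,-0.043,0,0,0]]]}}

```text
time_s: 26.95
ee_pos: [442.4, 80.6, 44.2]
ee_rot: [-26.7, 90.0, 60.2]
force: [3.7, 1.5, 4.9]
gripper_width: 15.0
```

Request:
{"name": "send_rows", "arguments": {"commands": [[[0,0.002,-0.011,0,0,0],[0,0.003,-0.022,0,0,0],[0,0.003,-0.033,0,0,0],[0,0.004,-0.044,0,0,0]]]}}

```text
time_s: 27.45
ee_pos: [441.8, 76.3, 44.2]
ee_rot: [-28.5, 89.9, 58.5]
force: [3.9, 2.1, 5.9]
gripper_width: 15.1
```

Request:
{"name": "send_rows", "arguments": {"commands": [[[0,0,-0.011,0,0,0],[0,-0.001,-0.022,0,0,0],[0,-0.001,-0.033,0,0,0],[0,-0.002,-0.044,0,0,0]]]}}

```text
time_s: 27.95
ee_pos: [441.8, 72.0, 44.2]
ee_rot: [-18.7, 89.9, 68.3]
force: [3.9, 3.2, 6.0]
gripper_width: 14.5
```

Request:
{"name": "send_rows", "arguments": {"commands": [[[0,-0.002,-0.011,0,0,0],[0,-0.003,-0.021,0,0,0],[0,-0.005,-0.032,0,0,0],[0,-0.008,-0.043,0,0,0]]]}}

```text
time_s: 28.45
ee_pos: [442.1, 67.8, 44.2]
ee_rot: [1.1, 89.9, 88.1]
force: [4.0, 3.4, 6.1]
gripper_width: 14.4
```

Request:
{"name": "send_rows", "arguments": {"commands": [[[0,-0.002,-0.011,0,0,0],[0,-0.005,-0.021,0,0,0],[0,-0.008,-0.032,0,0,0],[0,-0.012,-0.042,0,0,0]]]}}

```text
time_s: 28.95
ee_pos: [443.1, 63.6, 44.1]
ee_rot: [7.4, 89.9, 94.3]
force: [3.1, 3.3, 6.5]
gripper_width: 15.0
```

Request:
{"name": "send_rows", "arguments": {"commands": [[[0,-0.004,-0.01,0,0,0],[0,-0.008,-0.021,0,0,0],[0,-0.013,-0.031,0,0,0],[0,-0.018,-0.04,0,0,0]]]}}

```text
time_s: 29.45
ee_pos: [444.4, 59.7, 44.2]
ee_rot: [19.5, 89.9, 106.4]
force: [3.0, 4.1, 6.9]
gripper_width: 14.8
```

Request:
{"name": "send_rows", "arguments": {"commands": [[[0,-0.005,-0.01,0,0,0],[0,-0.01,-0.02,0,0,0],[0,-0.016,-0.029,0,0,0],[0,-0.022,-0.038,0,0,0]]]}}

```text
time_s: 29.95
ee_pos: [446.4, 55.7, 44.1]
ee_rot: [25.8, 89.9, 112.8]
force: [4.1, 3.2, 6.8]
gripper_width: 14.9
```

```bash
python3 st.py; for a in 218 225 232 239 246 253 260 267 274 281; do python3 gen.py $a 4|grep -v xy;done
```

```text
t 29.95 ee [446.4  55.7  44.1] cmd [446.9  55. ] r 36.03 th -150.36 cmd 211.0 Frad -5.2 Ftan -0.8 Fz 6.8 w 14.9
[[[0, -0.006, -0.009, 0, 0, 0], [0, -0.013, -0.018, 0, 0, 0], [0, -0.02, -0.027, 0, 0, 0], [0, -0.027, -0.035, 0, 0, 0]]]
[[[0, -0.007, -0.008, 0, 0, 0], [0, -0.015, -0.016, 0, 0, 0], [0, -0.022, -0.024, 0, 0, 0], [0, -0.03, -0.031, 0, 0, 0]]]
[[[0, -0.009, -0.008, 0, 0, 0], [0, -0.017, -0.015, 0, 0, 0], [0, -0.026, -0.021, 0, 0, 0], [0, -0.035, -0.028, 0, 0, 0]]]
[[[0, -0.009, -0.006, 0, 0, 0], [0, -0.018, -0.012, 0, 0, 0], [0, -0.028, -0.018, 0, 0, 0], [0, -0.037, -0.023, 0, 0, 0]]]
[[[0, -0.01, -0.005, 0, 0, 0], [0, -0.02, -0.01, 0, 0, 0], [0, -0.03, -0.014, 0, 0, 0], [0, -0.04, -0.018, 0, 0, 0]]]
[[[0, -0.011, -0.004, 0, 0, 0], [0, -0.021, -0.007, 0, 0, 0], [0, -0.032, -0.01, 0, 0, 0], [0, -0.042, -0.013, 0, 0, 0]]]
[[[0, -0.011, -0.003, 0, 0, 0], [0, -0.022, -0.005, 0, 0, 0], [0, -0.033, -0.007, 0, 0, 0], [0, -0.043, -0.008, 0, 0, 0]]]
[[[0, -0.011, -0.001, 0, 0, 0], [0, -0.022, -0.002, 0, 0, 0], [0, -0.033, -0.003, 0, 0, 0], [0, -0.044, -0.003, 0, 0, 0]]]
[[[0, -0.011, 0.0, 0, 0, 0], [0, -0.022, 0.001, 0, 0, 0], [0, -0.033, 0.002, 0, 0, 0], [0, -0.044, 0.003, 0, 0, 0]]]
[[[0, -0.011, 0.001, 0, 0, 0], [0, -0.022, 0.003, 0, 0, 0], [0, -0.033, 0.005, 0, 0, 0], [0, -0.043, 0.008, 0, 0, 0]]]
```

Request:
{"name": "send_rows", "arguments": {"commands": [[[0,-0.006,-0.009,0,0,0],[0,-0.013,-0.018,0,0,0],[0,-0.02,-0.027,0,0,0],[0,-0.027,-0.035,0,0,0]]]}}

```text
time_s: 30.45
ee_pos: [448.7, 52.0, 44.1]
ee_rot: [33.1, 89.9, 120.0]
force: [3.9, 4.0, 7.0]
gripper_width: 14.9
```

Request:
{"name": "send_rows", "arguments": {"commands": [[[0,-0.007,-0.008,0,0,0],[0,-0.015,-0.016,0,0,0],[0,-0.022,-0.024,0,0,0],[0,-0.03,-0.031,0,0,0]]]}}

```text
time_s: 30.95
ee_pos: [451.3, 48.9, 44.1]
ee_rot: [42.4, 89.9, 129.3]
force: [0.9, 4.2, 7.6]
gripper_width: 14.7
```

Request:
{"name": "send_rows", "arguments": {"commands": [[[0,-0.009,-0.008,0,0,0],[0,-0.017,-0.015,0,0,0],[0,-0.026,-0.021,0,0,0],[0,-0.035,-0.028,0,0,0]]]}}

```text
time_s: 31.45
ee_pos: [454.4, 46.0, 44.1]
ee_rot: [51.8, 89.8, 138.7]
force: [2.1, 4.1, 7.7]
gripper_width: 14.7
```

Request:
{"name": "send_rows", "arguments": {"commands": [[[0,-0.009,-0.006,0,0,0],[0,-0.018,-0.012,0,0,0],[0,-0.028,-0.018,0,0,0],[0,-0.037,-0.023,0,0,0]]]}}

```text
time_s: 31.95
ee_pos: [457.3, 43.7, 44.1]
ee_rot: [59.1, 89.8, 146.0]
force: [-0.2, 6.1, 10.2]
gripper_width: 14.7
```

Request:
{"name": "send_rows", "arguments": {"commands": [[[0,-0.01,-0.005,0,0,0],[0,-0.02,-0.01,0,0,0],[0,-0.03,-0.014,0,0,0],[0,-0.04,-0.018,0,0,0]]]}}

```text
time_s: 32.45
ee_pos: [459.6, 42.2, 44.0]
ee_rot: [67.8, 89.6, 154.7]
force: [-2.4, 7.4, 12.7]
gripper_width: 14.7
```

Request:
{"name": "send_rows", "arguments": {"commands": [[[0,-0.011,-0.004,0,0,0],[0,-0.021,-0.007,0,0,0],[0,-0.021,-0.007,0,0,0]]]}}

```text
time_s: 32.83
ee_pos: [460.8, 41.5, 44.0]
ee_rot: [71.2, 89.5, 158.1]
force: [-5.0, 8.1, 13.4]
gripper_width: 15.0
```

```bash
python3 - <<'E'
import json
from h import *
S=json.load(open('cmd.json'));t=np.radians(249.5);S['xy']=[477.7+36*np.cos(t),73.5+36*np.sin(t)];S['th']=249.5
json.dump(S,open('cmd.json','w'))
E
python3 st.py
python3 - <<'E'
from workcell import env
from h import *
p,d=env.grab_frame('side')
cv2.imwrite('pics/s8.png',cv2.resize(p[150:310,235:345,::-1],None,fx=4,fy=4,interpolation=cv2.INTER_CUBIC))
c=env.get_calibration('wrist');p,d=env.grab_frame('wrist');cv2.imwrite('pics/w8.png',p[:,:,::-1])
s=env.state();print(s['force'],s['torque'],s['ee_pos'])
E
```

```text
t 32.83 ee [460.8  41.5  44. ] cmd [465.1  39.8] r 36.19 th -117.77 cmd 249.5 Frad -4.8 Ftan -8.2 Fz 13.4 w 15.0
[-3.54511272  7.04540373 13.75131543] [1.42530606 0.70858504 0.00773268] [460.78358822  41.4851564   43.98755491]
```

View pics/w8.png

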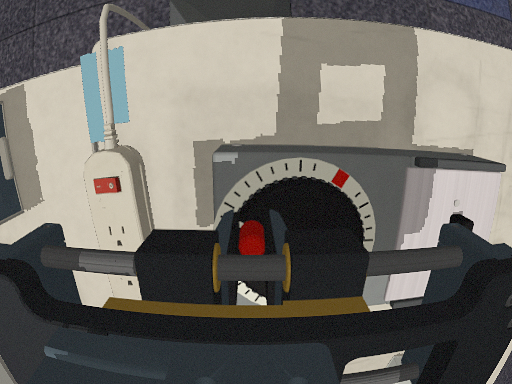

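View pics/s8.png

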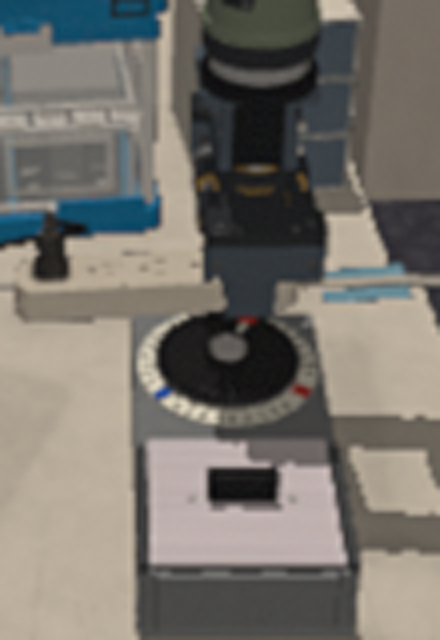

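Request:
{"name": "send_rows", "arguments": {"commands": [[[0,-0.01,-0.003,0,0,0],[0,-0.021,-0.006,0,0,0],[0,-0.021,-0.006,0,0,0]]]}}

```text
time_s: 33.3
ee_pos: [461.9, 40.9, 44.0]
ee_rot: [74.2, 89.4, 161.1]
force: [-6.0, 7.6, 14.9]
gripper_width: 14.6
```

```bash
python3 st.py
```

```text
t 33.3 ee [461.9  40.9  44. ] cmd [465.1  39.8] r 36.23 th -115.80 cmd 249.5 Frad -4.2 Ftan -8.7 Fz 14.9 w 14.6
```

Request:
{"name": "send_rows", "arguments": {"commands": [[[0,0.03,0.01,0,0,0],[0,0.068,0.024,0,0,0],[0,0.068,0.024,0,0,0],[0,0.068,0.024,0,0,0]]]}}

```text
time_s: 33.8
ee_pos: [458.2, 43.1, 44.1]
ee_rot: [62.6, 89.7, 149.5]
force: [0.2, 5.6, 10.4]
gripper_width: 14.8
```

```bash
python3 st.py
```

```text
t 33.8 ee [458.2  43.1  44.1] cmd [465.1  39.8] r 36.13 th -122.70 cmd 249.5 Frad -4.8 Ftan -2.9 Fz 10.4 w 14.8
```

Request:
{"name": "send_rows", "arguments": {"commands": [[[0,0,0,0,0,0],[0,0,0,0,0,0],[0,0,0,0,0,0]]], "jaw": 0.2}}

```text
time_s: 34.17
ee_pos: [458.9, 41.5, 43.1]
ee_rot: [99.5, 89.8, -173.5]
force: [-0.3, -0.3, 0.3]
gripper_width: 36.4
```

Request:
{"name": "send_rows", "arguments": {"commands": [[[-0.25,0,0,0,0,0],[-0.5,0,0,0,0,0],[-0.5,0,0,0,0,0],[-0.5,0,0,0,0,0]]]}}

```text
time_s: 34.67
ee_pos: [459.5, 41.7, 93.0]
ee_rot: [96.8, 89.9, -176.3]
force: [-0.7, -0.7, -0.9]
gripper_width: 36.5
```

```bash
python3 st.py;python3 - <<'E'
from workcell import env
from h import *
c=env.get_calibration('wrist');m=c['mtx'];T=c['camera_from_world']
p,d=env.grab_frame('wrist');cv2.imwrite('pics/w9.png',p[:,:,::-1]);np.savez('pics/w9.npz',p=p,d=d,m=m,T=T)
E
```

```text
t 34.67 ee [459.5  41.7  93. ] cmd [465.1  39.8] r 36.68 th -119.81 cmd 249.5 Frad 1.0 Ftan -0.3 Fz -0.9 w 36.5
```

View pics/w9.png

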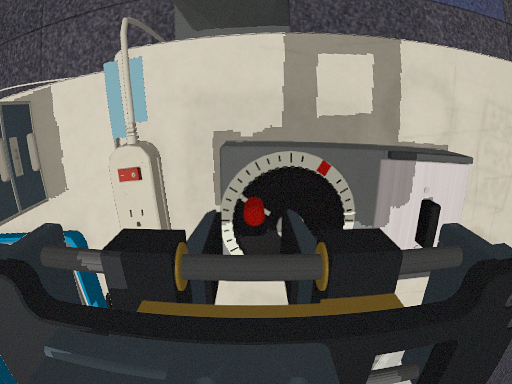

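Request:
{"name": "send_rows", "arguments": {"commands": [[[0,-0.04,0.4,0,0,0],[0,-0.085,0.817,0,0,0]]]}}

```text
time_s: 34.98
ee_pos: [472.6, 123.3, 92.8]
ee_rot: [107.9, 89.9, -165.2]
force: [0.5, -0.1, -0.2]
gripper_width: 36.5
```

Request:
{"name": "send_rows", "arguments": {"commands": [[[0,-0.04,0.4,0,0,0],[0,-0.085,0.817,0,0,0],[0,-0.085,0.817,0,0,0],[0,-0.085,0.817,0,0,0]]]}}

```text
time_s: 35.48
ee_pos: [485.0, 203.3, 92.9]
ee_rot: [122.8, 89.8, -150.2]
force: [-0.3, 0.5, 1.0]
gripper_width: 36.7
```

```bash
python3 st.py;python3 - <<'E'
from workcell import env
from h import *
c=env.get_calibration('wrist');m=c['mtx'];T=c['camera_from_world']
p,d=env.grab_frame('wrist');cv2.imwrite('pics/w10.png',p[:,:,::-1]);np.savez('pics/w10.npz',p=p,d=d,m=m,T=T)
E
```

```text
t 35.48 ee [485.  203.3  92.9] cmd [465.1  39.8] r 130.04 th 86.76 cmd 249.5 Frad 0.4 Ftan 0.4 Fz 1.0 w 36.7
```

View pics/w10.png

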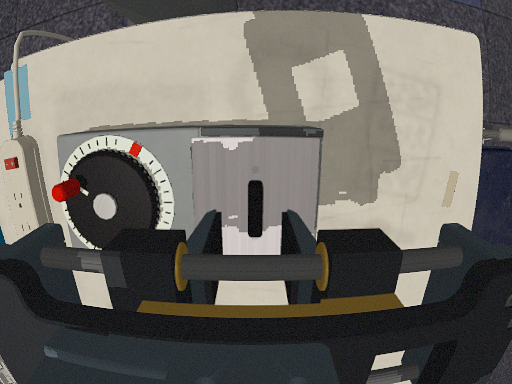

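Request:
{"name": "send_rows", "arguments": {"commands": [[[0.25,0,0,0,0,0],[0.5,0,0,0,0,0],[0.59,0,0,0,0,0],[0.59,0,0,0,0,0],[0.59,0,0,0,0,0]]]}}

```text
time_s: 36.15
ee_pos: [486.8, 204.1, 35.9]
ee_rot: [-64.4, 89.9, 22.6]
force: [0.3, 0.3, -0.0]
gripper_width: 36.2
```

Request:
{"name": "send_rows", "arguments": {"commands": [[[0,0,0.04,0,0,0],[0,0,0.08,0,0,0],[0,0,0.11,0,0,0],[0,0,0.125,0,0,0],[0,0,0.125,0,0,0]]]}}

```text
time_s: 36.78
ee_pos: [486.7, 216.7, 34.9]
ee_rot: [-7.5, 90.0, 79.5]
force: [0.3, 0.7, -0.6]
gripper_width: 36.4
```

Request:
{"name": "send_rows", "arguments": {"commands": [[[0,0,0.01,0,0,0],[0,0,0.02,0,0,0],[0,0,0.02,0,0,0]]]}}

```text
time_s: 37.15
ee_pos: [486.8, 218.5, 34.9]
ee_rot: [146.6, 90.0, -126.5]
force: [-0.0, -0.1, -0.0]
gripper_width: 36.6
```

Request:
{"name": "send_rows", "arguments": {"commands": [[[0,0,0.01,0,0,0],[0,0,0.02,0,0,0],[0,0,0.02,0,0,0]]]}}

```text
time_s: 37.52
ee_pos: [486.9, 220.6, 34.9]
ee_rot: [82.4, 90.0, 169.4]
force: [0.2, -0.5, 0.4]
gripper_width: 36.5
```

Request:
{"name": "send_rows", "arguments": {"commands": [[[0,0,0.01,0,0,0],[0,0,0.02,0,0,0],[0,0,0.02,0,0,0]]]}}

```text
time_s: 37.9
ee_pos: [487.0, 222.7, 34.9]
ee_rot: [1.9, 90.0, 88.9]
force: [0.3, 0.0, -0.2]
gripper_width: 36.5
```

Run:
```python
from workcell import env
from h import *
s=env.state();print(s['force'],s['ee_pos'])
p,d=env.grab_frame('wrist');cv2.imwrite('pics/w11.png',p[:,:,::-1])
```

```text
[ 0.29335636  0.01053655 -0.17542402] [486.98810195 222.74301106  34.9383309 ]
```

View pics/w11.png

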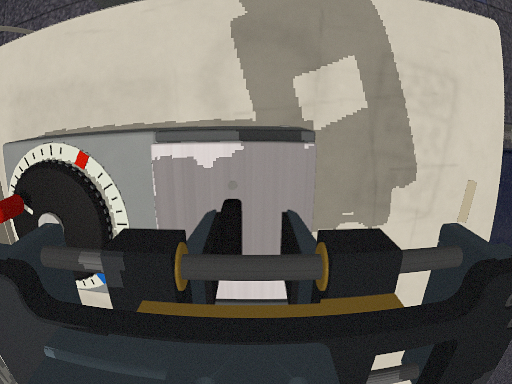

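Request:
{"name": "send_rows", "arguments": {"commands": [[[0,0,0.01,0,0,0],[0,0,0.02,0,0,0],[0,0,0.02,0,0,0]]]}}

```text
time_s: 38.33
ee_pos: [487.1, 224.7, 34.9]
ee_rot: [-15.4, 90.0, 71.5]
force: [-0.0, -0.5, -0.3]
gripper_width: 36.5
```

Request:
{"name": "send_rows", "arguments": {"commands": [[[0,0,0.01,0,0,0],[0,0,0.02,0,0,0],[0,0,0.03,0,0,0]]]}}

```text
time_s: 38.7
ee_pos: [487.3, 227.7, 35.0]
ee_rot: [-45.8, 90.0, 41.2]
force: [-0.1, -1.3, -0.8]
gripper_width: 36.5
```

Run:
```python
from workcell import env
from h import *
s=env.state();print(s['force'],s['ee_pos'])
p,d=env.grab_frame('wrist');cv2.imwrite('pics/w12.png',p[100:300,120:380,::-1])
```

```text
[-0.14503045 -1.29507463 -0.80116704] [487.28410489 227.65202691  34.96444949]
```

View pics/w12.png

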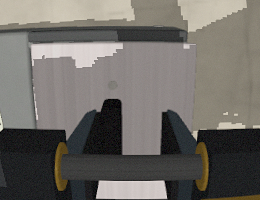

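Request:
{"name": "send_rows", "arguments": {"commands": [[[0,0,0.015,0,0,0],[0,0,0.03,0,0,0],[0,0,0.045,0,0,0],[0,0,0.06,0,0,0]]]}}

```text
time_s: 39.25
ee_pos: [487.6, 233.7, 35.0]
ee_rot: [-57.7, 90.0, 29.3]
force: [0.1, -0.8, -1.5]
gripper_width: 36.3
```

Request:
{"name": "send_rows", "arguments": {"commands": [[[0,0,0.04,0,0,0],[0,0,0.09,0,0,0],[0,0,0.15,0,0,0],[0,0,0.21,0,0,0],[0,0,0.27,0,0,0],[0,0,0.33,0,0,0],[0,0,0.39,0,0,0],[0,0,0.45,0,0,0],[0,0,0.51,0,0,0],[0,0,0.56,0,0,0],[0,0,0.61,0,0,0],[0,0,0.64,0,0,0],[0,0,0.66,0,0,0]]]}}

```text
time_s: 40.88
ee_pos: [491.0, 299.6, 35.0]
ee_rot: [6.5, 90.0, 93.5]
force: [0.3, -1.0, 0.3]
gripper_width: 36.3
```

Run:
```python
from workcell import env
from h import *
s=env.state();print(s['force'],s['ee_pos'])
p,d=env.grab_frame('wrist');cv2.imwrite('pics/w13.png',p[:,:,::-1])
```

```text
[ 0.27962316 -1.01982084  0.33377229] [491.012938   299.63024234  34.97553419]
```

View pics/w13.png

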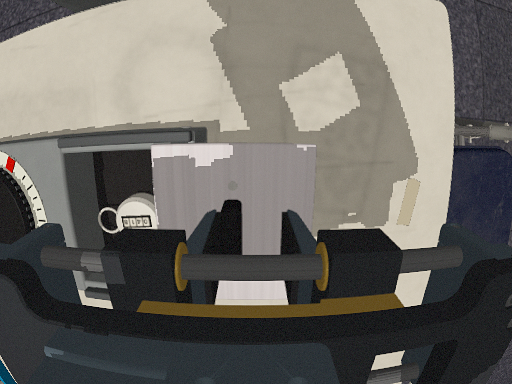

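Request:
{"name": "send_rows", "arguments": {"commands": [[[0,0,0.015,0,0,0],[0,0,0.03,0,0,0],[0,0,0.045,0,0,0],[0,0,0.06,0,0,0],[0,0,0.06,0,0,0]]]}}

```text
time_s: 41.55
ee_pos: [491.0, 303.3, 34.8]
ee_rot: [169.6, 89.8, -103.3]
force: [0.1, -6.2, 1.9]
gripper_width: 36.1
```

That 6.2 N with 2 mm of lag is the end stop, so the cover is fully open. Next I back off to the middle of the gap and rise clear.

Request:
{"name": "send_rows", "arguments": {"commands": [[[0,0,-0.07,0,0,0],[0,0,-0.14,0,0,0],[0,0,-0.14,0,0,0],[0,0,-0.14,0,0,0]]]}}

```text
time_s: 42.05
ee_pos: [490.7, 291.7, 35.0]
ee_rot: [-14.2, 90.0, 72.7]
force: [0.6, -0.1, 0.1]
gripper_width: 36.4
```

Request:
{"name": "send_rows", "arguments": {"commands": [[[-0.2,0,0,0,0,0],[-0.5,0,0,0,0,0],[-0.9,0,0,0,0,0],[-0.9,0,0,0,0,0],[-0.9,0,0,0,0,0]]]}}

```text
time_s: 42.68
ee_pos: [490.1, 291.4, 124.4]
ee_rot: [110.0, 89.9, -163.0]
force: [-0.3, -0.4, -0.0]
gripper_width: 36.9
```

Run:
```python
from workcell import env
from h import *
s=env.state();print(s['time_s'],s['force'],s['ee_pos'])
c=env.get_calibration('wrist');m=c['mtx'];T=c['camera_from_world']
p,d=env.grab_frame('wrist');cv2.imwrite('pics/w14.png',p[:,:,::-1]);np.savez('pics/w14.npz',p=p,d=d,m=m,T=T)
p,d=env.grab_frame('side');cv2.imwrite('pics/s14.png',p[:,:,::-1])
```

```text
42.675 [-0.31427504 -0.40111628 -0.00280657] [490.08279674 291.39479906 124.39802779]
```

View pics/w14.png

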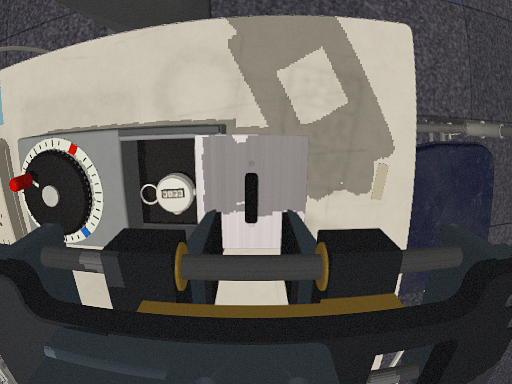

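View pics/s14.png

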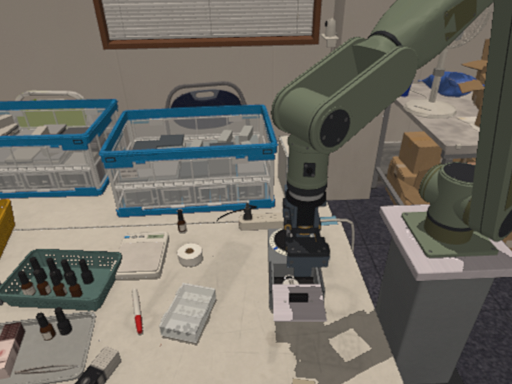

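Run:
```python
from h import *
w=np.load('pics/w14.npz');w0=np.load('pics/w10.npz')
a=fish(251.5,198,82.5,w['m'],w['T']);b=fish(255.5,209,82.5,w0['m'],w0['T']);print(a,b,np.hypot(*(a-b)[:2]))
```

```text
[487.82549944 292.38012875  82.5       ] [482.72436379 207.354254    82.5       ] 85.17875886776525
```

The camera puts the cover 85 mm open, nothing is touching the robot, and the bystanders are where they were. I'm handing it in.

```bash
python3 -c "
from workcell import env
env.job_done();print(env.state()['time_s'])"
```

```text
the job is handed in; nothing more can be done
the job is handed in; nothing more can be done
```

The lockbox is open and the job is handed in, at about 43 s of the 72 s allowed.

**Combination:**
- I turned anticlockwise past red once and stopped on it the second time, about 1° off by the wrist camera.
- I turned back clockwise past blue once and stopped about 1–2° off it the second time.
- I then turned slowly anticlockwise until I felt the stop, about 206° on from blue. The force at the knob rose from about 2.5 N to about 8.7 N before I eased off, so the lock was not forced.

**Cover:** I pushed the handle with one finger rather than gripping it. It took about 1 N, and I stopped at 6 N against the end stop, then backed off and lifted clear.

**Last checks:**
- The wrist camera measured the cover at 85 mm open.
- The wrist force was near zero and the robot was touching nothing.
- The label roll and parts case looked unmoved in the last side view. I did not check the tape and carton separately, but the arm never worked near any of the four.

**What disagreed:** the real fingertips sit about 36 mm higher than the stated TCP. My first grip therefore closed on air above the knob. I confirmed the offset with two cameras and gripped again lower, without disturbing the dial.

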